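# Funnel the lens blocks into the jar

## Task

Put the orange funnel into the mouth of the clear jar, then tip the green scoop over the funnel so that all six brass lens blocks go down into the jar. Then set the empty scoop back flat on its black mat, and after that take the funnel out and stand it upright on its cork pad again. Leave the jar standing where it is and don't disturb the mug, the bottle or the screwdriver.

Things in the scene. Friction and masses are not known exactly. Their poses are not given: they have to be found in the camera images.
- jar: loose narrow clear jar with a blue bottom, open at the top: outer diameter 62, inner diameter 52, 100 high, floor 6 thick, about 400 g. Origin: centre of the underside; z up
- funnel: loose orange funnel, 70 high, 110 g, on the cork pad. Spout: outer diameter 44, inner 39, 22 long; cone from there to a rim of diameter 112. Upright finger tab outside the rim at its own +x: 54 to 94 out from the axis, 10 thick (y), 34 to 70 high. Origin: centre of the spout's lower end; z up. Seated, the cone rests on the jar's inner rim with the origin about 73 above the jar's
- funnel_tab (a point): grip point of the funnel's tab: 78 out along the funnel's +x, 55 above its origin
- scoop: loose green scoop, 130 g: tray 100 long (x), 84 wide, walls 26 high, floor 4 thick; at -x it tapers over 40 mm to an open mouth 42 wide between the walls. Behind it, at +x, a black upright grip plate: x from 60 to 100, 12 thick (y), 0 to 64 high. Origin: centre of the tray's underside; -x points to the mouth, z up
- scoop_grip (a point): grip point on the black plate: 80 along the scoop's +x, 44 above its underside
- scoop_mouth (a point): middle of the mouth's lip, on the upper face of the floor: 90 along the scoop's -x, 4 above its underside
- mat: fixed black rubber mat where the scoop belongs, 240 (x) by 130 (y), 3 thick. Origin: centre of the underside
- pad: fixed round cork pad where the funnel belongs, diameter 96, 4 thick. Origin: centre of the underside
- block0: one of six small brass lens blocks (round pucks, diameter 15, 10 high, 11 g), loose in the scoop. Origin: centre of its underside, turns with it
- block1: one of six small brass lens blocks (round pucks, diameter 15, 10 high, 11 g), loose in the scoop. Origin: centre of its underside, turns with it
- block2: one of six small brass lens blocks (round pucks, diameter 15, 10 high, 11 g), loose in the scoop. Origin: centre of its underside, turns with it
- block3: one of six small brass lens blocks (round pucks, diameter 15, 10 high, 11 g), loose in the scoop. Origin: centre of its underside, turns with it
- block4: one of six small brass lens blocks (round pucks, diameter 15, 10 high, 11 g), loose in the scoop. Origin: centre of its underside, turns with it
- block5: one of six small brass lens blocks (round pucks, diameter 15, 10 high, 11 g), loose in the scoop. Origin: centre of its underside, turns with it
- mug: black mug, diameter 76, 85 high, with a handle at its +y; to be left alone. Origin: centre of the underside
- spray: small white bottle with a blue cap, diameter 48, 110 high; to be left alone. Origin: centre of the underside
- driver: red-handled screwdriver lying flat along its own x, 150 long; to be left alone. Origin: middle of its underside

How it is judged:
By the outcome, as a careful person would: the job done as asked, in the order asked, and still so for the second after the job is handed in, with the robot touching nothing.
It also fails if it takes over 72 s, if anything falls off the work surface, if the arm or the gripper's body presses on something with over 40 N, if the wrist force passes 120 N, or if a joint passes its speed limit or range.

## Robot

A 7-joint arm with a two-finger parallel gripper is mounted at the origin on the work surface. World frame = base frame: x ahead of the robot, y to its left, z up, the work surface at z = 0. Lengths are in m, angles in rad, forces in N, time in s.
With the tool pointing down it reaches from about 0.4 to 0.875 m from the base axis. Payload 19.3 kg.
Tool frame: the origin (TCP) lies on the centre line of the jaws, within the pads' length; the fingertips stand 14 mm ahead of it and the grasp point (between the pads) lies 5 mm behind it; x points along the fingers, y is the direction in which the jaws open and shut, and the axes are right-handed (so a half turn about x gives the same grasp; the last joint's range is limited). The gripper opens to 85 mm and grips with 20 to 120 N. Pads are 22 mm wide; open, the fingers measure 114 mm over their backs; the gripper's body (76 mm by 85 mm) begins 54 mm behind the grasp point. The pads swing forward as they close: fully open they stand 13 mm farther back than shut.
Start: joints at [1.079, 0.521, -0.036, 1.599, 0.021, 1.021, -0.113], TCP at [0.256, -0.57, 0.245] pointing down, gripper open.
Joint ranges: [-2.91, 2.91], [-0.3, 2.13], [-1.5, 1.42], [0.17, 2.43], [-1.26, 4.41], [0.16, 1.93], [-2.52, 2.52]. Speed limits (rad/s): [1.89, 1.89, 2.39, 2.39, 3.01, 3.01, 3.01].

## Interface

Orientations are given as [roll, pitch, yaw] about the fixed x, y, z axes, in that order (R = Rz(yaw) Ry(pitch) Rx(roll)).
In Python, from workcell import monitor, optics, bot gives the robot as it stands.
- The arm moves only by the tool arm_command, never from a script. Its arguments are lists of equal length, an entry for each row: "delta_pos": the shift along the tool's x, y, z as a fraction of full scale, a list of three; "rotation": the turn, a rotation vector about the tool's x, y, z as a fraction of full scale, a list of three. In form: {"delta_pos": [[dx, dy, dz], ...], "rotation": [[wx, wy, wz], ...]}. A call has 1 to 10 rows; each row shifts and turns the pose as measured when the row begins, along the tool's axes as they then stand; what a row does not reach is not made up. Full scale, the value 1, is 30 mm for a shift and 6 degrees for a turn. A row lasts 1/10 s, in which the tool goes at most 50 mm and 8.59 degrees, less where a joint would pass 70% of its speed; a pose out of reach is approached as far as the arm can. A call with a number of a shift or a turn outside -1 to 1 is refused whole. A call with a gripper value outside its range is refused whole. "gripper" is the closure, from -1 (fully open) to 1 (shut), so that 0 is half open, set as the call begins (left out, the last holds). The fingers move at their own pace and stop on an object; "grip_force" is the grip in N (left out, the last holds). Time passes only in rows, so rows that do not move let the fingers close. It gives the time, the measured TCP pose, the force and the opening at its end, in the units of the state.
- monitor.observe(): the state, without advancing time (a new reading comes with each control period).
- optics.grab_frame(name): name is "scene" or "side" or "wrist"; returns the picture (384x512x3 uint8, red, green, blue); there is no depth.
- optics.camera_params(name): a dict with "fx", "fy", "cx", "cy" (pixels), "origin" and "rotation" of the camera in the world. Camera axes: x right, y down, z forward; pixel columns grow to the right and rows downward; lengths in m; the calibration is good to about 2 mm. A picture is of the moment at which its call begins: read the wrist's pose just before it. camera_params takes no time and is no camera call; for the wrist camera it gives the pose at the moment of the call.
- bot.job_done(): hands the job in, once; it reports no verdict.
The state is a dict: "clock": time; "qpos": joint angles; "qd": joint speeds; "joint_efforts": joint torques, N m; "position": TCP position; "tool_rot": TCP orientation; "force": force on the tool from outside, world axes, zero at the start; "moment": the same for the moment, N m; "grip_width": finger opening in m.
Only numpy, scipy, OpenCV 4.12 (cv2) and the standard library are available. Lean on these libraries where they do the work, as an engineer would, in place of code of your own. Each camera call takes 0.05 s, during which the arm holds its last target. There are 200 camera calls.

## Working session

There is one attempt and no reset: what is moved stays moved. The work goes in short steps, Python scripts to look and compute and a tool call to move; the robot and the scene stay as the last step left them, time stands still between calls to the robot, and variables do not carry over. Pictures are saved under pics/ and viewed, about 8 in all and at most 12, crops included, and the job is handed in when it is done.

Besides the shell and the picture viewer there is one more tool, called after "Request:" as a command line: name --argument value ..., lists and objects as JSON in quotes. arm_command: Moves the arm, as the interface text tells. Its arguments: {"type":"object","properties":{"delta_pos":{"type":"array","items":{"type":"array","items":{"type":"number"}}},"rotation":{"type":"array","items":{"type":"array","items":{"type":"number"}}},"gripper":{"type":"number"},"grip_force":{"type":"number"}},"required":["delta_pos","rotation"]}

```bash
mkdir -p pics; ls; python3 - <<'E'
from workcell import monitor, optics, bot
import cv2,numpy as np
print(monitor.observe())
a=[]
for n in("scene","side","wrist"):
    im=optics.grab_frame(n); cv2.imwrite(f'pics/{n}0.png',im[...,::-1]); p=optics.camera_params(n); print(n,p)
E
```

```text
pics
{'clock': 0.0, 'qpos': array([ 1.07881308,  0.52201939, -0.03634333,  1.59997958,  0.02116197,
        1.02112071, -0.11280271]), 'qd': array([-0.00049731,  0.00094913, -0.00033029,  0.00138035, -0.00048727,
       -0.00100424, -0.00033033]), 'joint_efforts': array([-1.36921826e-03, -9.27123070e+01,  1.97900422e+00, -3.69940567e+01,
        1.77030772e-02,  8.08440585e-03, -1.10294042e-05]), 'position': array([ 0.25572247, -0.56994173,  0.24473237]), 'tool_rot': array([-1.53432862,  1.56965227,  2.029028  ]), 'force': array([-0.84357946, -0.54658439,  0.18876723]), 'moment': array([-0.01668147, -0.02496338,  0.00819868]), 'grip_width': 0.08525280809499375}
scene {'fx': 498.63350398768705, 'fy': 498.63350398768705, 'cx': 252.51892173000698, 'cy': 194.64693198071856, 'origin': array([1.57999545, 0.51834963, 0.88959548]), 'rotation': array([-2.21306696,  0.01370142,  2.04888968])}
side {'fx': 371.19373832852204, 'fy': 371.19373832852204, 'cx': 248.02290523850874, 'cy': 189.57895601982844, 'origin': array([ 0.5365955 , -0.65353083,  0.77215048]), 'rotation': array([-2.38115914, -0.01105518, -0.04583621])}
wrist {'fx': 306.624993439257, 'fy': 306.624993439257, 'cx': 258.43063037562814, 'cy': 191.94044537266387, 'origin': array([ 0.32187914, -0.54176343,  0.37361553]), 'rotation': array([ 2.85530421e+00,  3.07350475e-04, -1.14955987e+00])}
```

View pics/scene0.png

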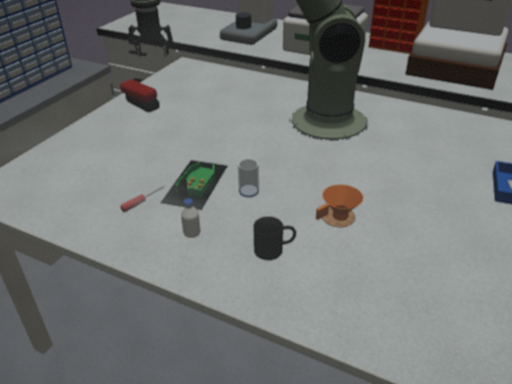

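View pics/side0.png

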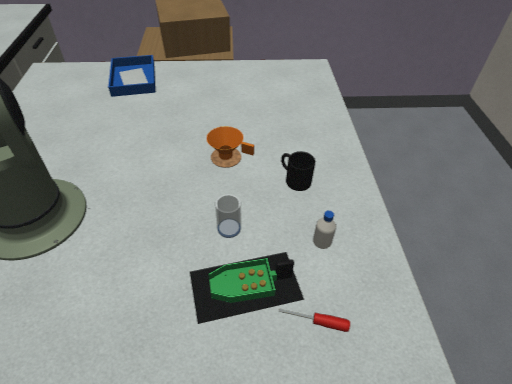

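The side view shows the scoop at about (245,282) with its mouth to the left and its plate at (286,268). The jar's base is at (229,229), the funnel at (225,145) with its tab at (248,149), the mug at (300,170), the bottle at (324,232) and the driver at (315,319). Next I'll enlarge both views to measure.

```bash
cat > h.py <<'E'
import numpy as np,cv2
from scipy.spatial.transform import Rotation as R
from workcell import monitor, optics, bot
def Rm(r): return R.from_euler('xyz',r).as_matrix()
def ray(p,u,v):
    d=Rm(p['rotation'])@np.array([(u-p['cx'])/p['fx'],(v-p['cy'])/p['fy'],1]); return p['origin'],d/np.linalg.norm(d)
def onz(p,u,v,z):
    o,d=ray(p,u,v); return o+d*(z-o[2])/d[2]
def proj(p,X):
    c=Rm(p['rotation']).T@(np.asarray(X)-p['origin']); return np.array([p['fx']*c[0]/c[2]+p['cx'],p['fy']*c[1]/c[2]+p['cy']])
def two(pa,ua,pb,ub):
    o1,d1=ray(pa,*ua);o2,d2=ray(pb,*ub)
    t=np.linalg.lstsq(np.c_[d1,-d2],o2-o1,rcond=None)[0]
    a=o1+t[0]*d1;b=o2+t[1]*d2; return (a+b)/2,np.linalg.norm(a-b)
def todelta(target,rot=None,s=None):
    """shift to target in tool axes, fraction of full scale; and turn to rot (matrix)"""
    s=s or monitor.observe(); M=Rm(s['tool_rot'])
    d=M.T@(np.asarray(target)-s['position'])/0.03
    w=R.from_matrix(M.T@rot).as_rotvec()/np.radians(6) if rot is not None else np.zeros(3)
    return d.round(2),w.round(2)
E
python3 - <<'E'
import cv2,numpy as np
a=cv2.imread('pics/side0.png')[110:340,180:360]; b=cv2.imread('pics/scene0.png')[150:265,110:370]
a=cv2.resize(a,None,fx=2.6,fy=2.6,interpolation=2)
cv2.imwrite('pics/sidez.png',a)
cv2.imwrite('pics/scenez.png',cv2.resize(b,None,fx=3,fy=3,interpolation=2))
E
```

```text
(no output)
```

View pics/sidez.png

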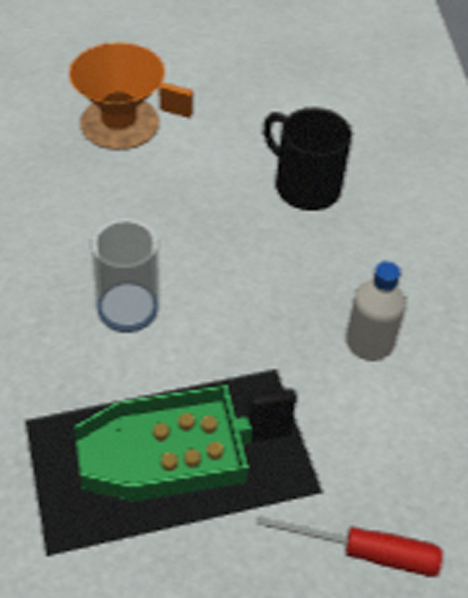

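View pics/scenez.png

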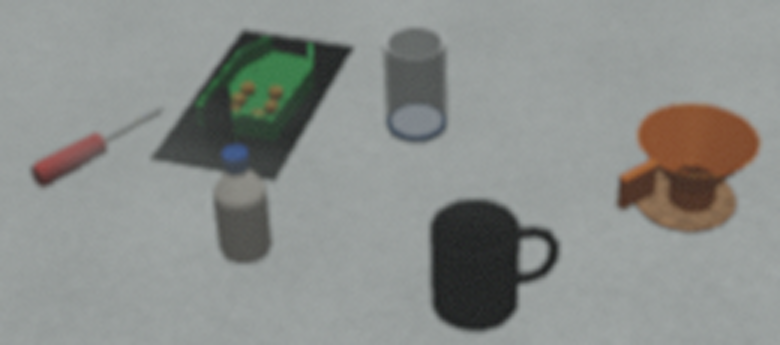

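In the zoomed views the jar's rim centre is at (125,243) side and (415,44) scene. The funnel's rim is at (117,76) and (698,142), its tab at (177,99) and (638,184). The mat's corners in the side view are (27,420), (277,371), (321,492) and (48,554), with the scoop plate at (273,415).

```bash
python3 - <<'E'
from h import *
ps=optics.camera_params('side'); pc=optics.camera_params('scene')
S=lambda u,v:(180+u/2.6,110+v/2.6); C=lambda u,v:(110+u/3,150+v/3)
for n,q,z in [('jar rim',(125,243),.1),('jar base',(127,308),.004),('fun rim',(117,76),.074),('pad',(119,122),.004),('tab',(177,99),.058),('tab end top',(193,90),.074),('tab in top',(160,84),.074),
 ('tab end low',(193,116),.038),('mugtop',(313,130),.085),('cap',(387,272),.11),('mat1',(27,420),.003),('mat2',(277,371),.003),('mat3',(321,492),.003),('mat4',(48,554),.003),
 ('platetopR',(296,397),.067),('platetopL',(252,404),.067),('plate botR',(293,437),.003),('scoop back top far',(229,388),.029),('back top near',(248,470),.029),('mouth near top',(80,478),.029),('mouth far top',(77,425),.029),('drv tip',(258,520),.005),('drv end',(440,560),.015)]:
    print(n,onz(ps,*S(*q),z).round(4))
for n,a,b in [('jar rim',(125,243),(415,44)),('jar base',(127,308),(416,121)),('fun rim',(117,76),(698,142)),('tab',(177,99),(638,184)),('pad',(119,122),(686,196)),('mugtop',(313,130),(475,222)),('cap',(387,272),(235,153))]:
    x,e=two(ps,S(*a),pc,C(*b)); print(n,x.round(4),e.round(4))
for n,q,z in [('mat',(243,32),.003),('mat',(352,46),.003),('mat',(275,180),.003),('mat',(153,158),.003)]: print(n,onz(pc,*C(*q),z).round(4))
s=monitor.observe();print(Rm(s['tool_rot']).round(3))
pw=optics.camera_params('wrist');M=Rm(s['tool_rot']);print('cam in tool',M.T@(pw['origin']-s['position']),(M.T@Rm(pw['rotation'])).round(3))
E
```

```text
jar rim [ 0.5231 -0.0596  0.1   ]
jar base [ 0.5224 -0.0613  0.004 ]
fun rim [0.5157 0.2187 0.074 ]
pad [0.5157 0.2187 0.004 ]
tab [0.5836 0.1948 0.058 ]
tab end top [0.6013 0.1909 0.074 ]
tab in top [0.5644 0.2027 0.074 ]
tab end low [0.6019 0.1877 0.038 ]
mugtop [0.7244 0.107  0.085 ]
cap [ 0.7566 -0.1113  0.11  ]
mat1 [ 0.4305 -0.1847  0.003 ]
mat2 [ 0.6637 -0.1408  0.003 ]
mat3 [ 0.687  -0.2655  0.003 ]
mat4 [ 0.4553 -0.3109  0.003 ]
platetopR [ 0.6662 -0.2103  0.067 ]
platetopL [ 0.6281 -0.2157  0.067 ]
plate botR [ 0.6698 -0.2115  0.003 ]
scoop back top far [ 0.6139 -0.1747  0.029 ]
back top near [ 0.6232 -0.2562  0.029 ]
mouth near top [ 0.4817 -0.2579  0.029 ]
mouth far top [ 0.4779 -0.2073  0.029 ]
drv tip [ 0.63   -0.2896  0.005 ]
drv end [ 0.7719 -0.3341  0.015 ]
jar rim [ 0.5225 -0.0562  0.0971] 0.0016
jar base [ 0.5211 -0.0587  0.0028] 0.0036
fun rim [0.5145 0.228  0.0682] 0.0033
tab [0.5827 0.1972 0.0575] 0.0031
pad [0.5144 0.2225 0.0028] 0.004
mugtop [0.7236 0.1059 0.0866] 0.0013
cap [ 0.7564 -0.1084  0.1079] 0.0028
mat [ 0.4577 -0.3039  0.003 ]
mat [ 0.4291 -0.1832  0.003 ]
mat [ 0.6627 -0.1343  0.003 ]
mat [ 0.6864 -0.2592  0.003 ]
[[-0.     0.409 -0.912]
 [ 0.001 -0.912 -0.409]
 [-1.    -0.001  0.   ]]
cam in tool [-0.12876309  0.00118267 -0.0719172 ] [[-0.001 -0.282  0.959]
 [ 1.    -0.001  0.   ]
 [ 0.001  0.959  0.282]]
```

```bash
cat >> h.py <<'E'
def down(psi):
    c,s=np.cos(np.radians(psi)),np.sin(np.radians(psi)); return np.array([[0,s,-c],[0,-c,-s],[-1,0,0.]])
def tilt(psi,t):
    "down(psi), then tipped about the jaw axis so the tool points outward by t deg"
    M=down(psi); return R.from_rotvec(np.radians(t)*M[:,1]).as_matrix()@M
def plan(*legs,cap=1.0,s=None):
    """legs: (pos,rotmatrix or None,psi turn sign via rotvec). prints rows"""
    s=s or monitor.observe(); p=s['position'].copy(); M=Rm(s['tool_rot']); D=[];W=[]
    for tgt,rot in legs:
        rot=M if rot is None else rot
        n=0; w=R.from_matrix(M.T@rot).as_rotvec()/np.radians(6); d=(np.asarray(tgt)-p)/.03
        n=max(1,int(np.ceil(max(np.linalg.norm(d),np.linalg.norm(w))/cap)))
        for i in range(n):
            dd=(M.T@d/n).round(2); ww=(w/n).round(2); D.append(dd.tolist()); W.append(ww.tolist())
            p=p+M@dd*.03; M=M@R.from_rotvec(ww*np.radians(6)).as_matrix()
    for i in range(0,len(D),10): print(len(D[i:i+10]),'{"delta_pos":',D[i:i+10],', "rotation":',W[i:i+10],'}')
def st():
    s=monitor.observe(); M=Rm(s['tool_rot']); print('t',round(s['clock'],2),s['position'].round(4),'approach',M[:,0].round(3),'psi',np.degrees(np.arctan2(-M[1,2],-M[0,2])).round(1),'F',s['force'].round(1),'w',s['grip_width'].round(4),'q',s['qpos'].round(2)); return s
E
python3 - <<'E'
from h import *
plan(([.45,-.2,.25],down(90)),([.589,.195,.19],down(161)))
E
```

```text
10 {"delta_pos": [[-0.01, -0.61, -0.78], [-0.01, -0.55, -0.83], [-0.01, -0.48, -0.87], [-0.01, -0.41, -0.91], [-0.01, -0.33, -0.94], [-0.01, -0.25, -0.96], [-0.01, -0.17, -0.98], [-0.01, -0.09, -0.99], [-0.01, -0.01, -1.0], [-0.01, 0.07, -0.99]] , "rotation": [[-0.78, -0.0, 0.0], [-0.78, -0.0, 0.0], [-0.78, -0.0, 0.0], [-0.78, -0.0, 0.0], [-0.78, -0.0, 0.0], [-0.78, -0.0, 0.0], [-0.78, -0.0, 0.0], [-0.78, -0.0, 0.0], [-0.78, -0.0, 0.0], [-0.78, -0.0, 0.0]] }
10 {"delta_pos": [[-0.01, 0.15, -0.98], [-0.01, 0.23, -0.97], [-0.01, 0.31, -0.95], [-0.01, 0.38, -0.92], [0.13, 0.3, -0.88], [0.13, 0.38, -0.85], [0.13, 0.44, -0.82], [0.13, 0.51, -0.78], [0.13, 0.57, -0.73], [0.13, 0.63, -0.68]] , "rotation": [[-0.78, -0.0, 0.0], [-0.78, -0.0, 0.0], [-0.78, -0.0, 0.0], [-0.78, -0.0, 0.0], [-0.79, -0.0, -0.0], [-0.79, -0.0, -0.0], [-0.79, -0.0, -0.0], [-0.79, -0.0, -0.0], [-0.79, -0.0, -0.0], [-0.79, -0.0, -0.0]] }
9 {"delta_pos": [[0.13, 0.69, -0.63], [0.13, 0.74, -0.57], [0.13, 0.78, -0.51], [0.13, 0.82, -0.44], [0.13, 0.85, -0.37], [0.13, 0.88, -0.3], [0.13, 0.9, -0.23], [0.13, 0.92, -0.15], [0.13, 0.93, -0.07]] , "rotation": [[-0.79, -0.0, -0.0], [-0.79, -0.0, -0.0], [-0.79, -0.0, -0.0], [-0.79, -0.0, -0.0], [-0.79, -0.0, -0.0], [-0.79, -0.0, -0.0], [-0.79, -0.0, -0.0], [-0.79, -0.0, -0.0], [-0.79, -0.0, -0.0]] }
```

Request:
arm_command --delta_pos '[[0, -0.6, -0.8], [0, -0.55, -0.83], [0, -0.48, -0.87], [0, -0.4, -0.9], [0, -0.33, -0.94], [0, -0.25, -0.96], [0, -0.17, -0.98], [0, -0.1, -1.0], [0, 0, -1.0], [0, 0.07, -1.0]]' --rotation '[[-0.8, 0, 0], [-0.8, 0, 0], [-0.8, 0, 0], [-0.8, 0, 0], [-0.8, 0, 0], [-0.8, 0, 0], [-0.8, 0, 0], [-0.8, 0, 0], [-0.8, 0, 0], [-0.8, 0, 0]]'

```text
clock: 1.15
position: [0.3913, -0.2954, 0.2427]
tool_rot: [-1.614, 1.567, 2.813]
force: [1.4, -0.0, 0.7]
grip_width: 0.0853
```

```bash
python3 - <<'E'
from h import *
st()
plan(([.47,-.15,.25],down(90)),([.589,.195,.19],down(161)))
E
```

```text
Traceback (most recent call last):
  File "h.py", line 38, in st
    s=monitor.observe(); M=Rm(s['tool_rot']); print('t',round(s['clock'],2),s['position'].round(4),'approach',M[:,0].round(3),'psi',np.degrees(np.arctan2(-M[1,2],-M[0,2])).round(1),'F',s['force'].round(1),'w',s['grip_width'].round(4),'q',s['qpos'].round(2)); return s
                                                                                                                                                                                                                 ^^^^^^^^^^^^^^^^^^^^^
AttributeError: 'float' object has no attribute 'round'
```

Tracking is good, so I'll carry on.

```bash
sed -i "s/s\['grip_width'\].round(4)/round(s['grip_width'],4)/" h.py; python3 - <<'E'
from h import *
st()
plan(([.589,.195,.19],down(161)))
E
```

```text
t 1.15 [ 0.3913 -0.2954  0.2427] approach [-0.004  0.001 -1.   ] psi 73.7 F [ 1.4 -0.   0.7] w 0.0853 q [ 0.79  0.33 -0.33  1.93  0.13  0.9   0.11]
10 {"delta_pos": [[0.1, 0.1, -0.97], [0.1, 0.18, -0.96], [0.1, 0.26, -0.94], [0.1, 0.34, -0.92], [0.1, 0.41, -0.89], [0.1, 0.49, -0.85], [0.1, 0.56, -0.8], [0.1, 0.62, -0.75], [0.1, 0.69, -0.7], [0.1, 0.74, -0.64]] , "rotation": [[-0.81, -0.0, 0.0], [-0.81, -0.0, 0.0], [-0.81, -0.0, 0.0], [-0.81, -0.0, 0.0], [-0.81, -0.0, 0.0], [-0.81, -0.0, 0.0], [-0.81, -0.0, 0.0], [-0.81, -0.0, 0.0], [-0.81, -0.0, 0.0], [-0.81, -0.0, 0.0]] }
8 {"delta_pos": [[0.1, 0.79, -0.57], [0.1, 0.84, -0.5], [0.1, 0.88, -0.43], [0.1, 0.91, -0.35], [0.1, 0.94, -0.28], [0.1, 0.96, -0.19], [0.1, 0.97, -0.11], [0.1, 0.98, -0.03]] , "rotation": [[-0.81, -0.0, 0.0], [-0.81, -0.0, 0.0], [-0.81, -0.0, 0.0], [-0.81, -0.0, 0.0], [-0.81, -0.0, 0.0], [-0.81, -0.0, 0.0], [-0.81, -0.0, 0.0], [-0.81, -0.0, 0.0]] }
```

Request:
arm_command --delta_pos '[[0.1, 0.1, -0.97], [0.1, 0.18, -0.96], [0.1, 0.26, -0.94], [0.1, 0.34, -0.92], [0.1, 0.41, -0.89], [0.1, 0.49, -0.85], [0.1, 0.56, -0.8], [0.1, 0.62, -0.75], [0.1, 0.69, -0.7], [0.1, 0.74, -0.64]]' --rotation '[[-0.81, 0, 0], [-0.81, 0, 0], [-0.81, 0, 0], [-0.81, 0, 0], [-0.81, 0, 0], [-0.81, 0, 0], [-0.81, 0, 0], [-0.81, 0, 0], [-0.81, 0, 0], [-0.81, 0, 0]]'

```text
clock: 2.15
position: [0.4994, -0.0101, 0.2116]
tool_rot: [-2.295, 1.567, 3.016]
force: [0.8, -0.1, 0.3]
grip_width: 0.0852
```

Request:
arm_command --delta_pos '[[0.1, 0.79, -0.57], [0.1, 0.84, -0.5], [0.1, 0.88, -0.43], [0.1, 0.91, -0.35], [0.1, 0.94, -0.28], [0.1, 0.96, -0.19], [0.1, 0.97, -0.11], [0.1, 0.98, -0.03], [0, 0, 0]]' --rotation '[[-0.81, 0, 0], [-0.81, 0, 0], [-0.81, 0, 0], [-0.81, 0, 0], [-0.81, 0, 0], [-0.81, 0, 0], [-0.81, 0, 0], [-0.81, 0, 0], [0, 0, 0]]'

```text
clock: 3.05
position: [0.5786, 0.2238, 0.1842]
tool_rot: [-3.096, 1.564, 2.927]
force: [-0.2, -0.1, 0.1]
grip_width: 0.0856
```

```bash
python3 - <<'E'
from h import *
st(); pw=optics.camera_params('wrist'); im=optics.grab_frame('wrist'); cv2.imwrite('pics/w1.png',im[...,::-1])
import pickle; pickle.dump(pw,open('w1.pkl','wb'))
psi=-19; c,s=np.cos(np.radians(psi)),np.sin(np.radians(psi))
for X in ([.515,.22,.074],[.515+.078*c,.22+.078*s,.074],[.515,.22,.004]): print(proj(pw,X).round(1))
E
```

```text
t 3.05 [0.5786 0.2238 0.1842] approach [-0.007  0.001 -1.   ] psi 165.1 F [-0.2 -0.1  0.1] w 0.0856 q [ 0.01  0.68 -0.73  1.64  0.51  1.03  0.43]
[233.3 117.1]
[228.7 213.5]
[238.9 114.1]
```

View pics/w1.png

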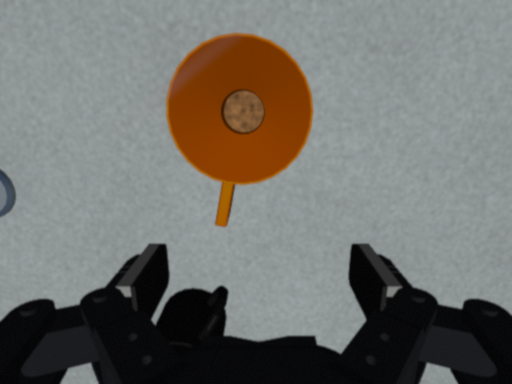

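The wrist view shows the funnel's rim centred at about (239.5,109), the spout hole at (243,111) and the tab running from (229,183) to (221,225).

```bash
python3 - <<'E'
from h import *
import pickle; pw=pickle.load(open('w1.pkl','rb'))
im=cv2.imread('pics/w1.png'); h=cv2.cvtColor(im,cv2.COLOR_BGR2HSV)
m=cv2.inRange(h,(5,200,80),(22,255,255)); m[240:]=0
disc=cv2.morphologyEx(m,cv2.MORPH_OPEN,np.ones((25,25)))
c=max(cv2.findContours(disc,0,1)[0],key=cv2.contourArea); e=cv2.fitEllipse(c); print(e)
ax=onz(pw,*e[0],.074); print('rim',ax.round(4))
t=m&~cv2.dilate(disc,np.ones((5,5))); n,l,s,ce=cv2.connectedComponentsWithStats(t); i=1+np.argmax(s[1:,4]); print(s[i],ce[i])
pts=np.argwhere(l==i)[:,::-1].astype(float); W=np.array([onz(pw,u,v,.074)[:2] for u,v in pts])
d=W-ax[:2]; r=np.linalg.norm(d,axis=1); print('r',r.min(),r.max(),'ang',np.degrees(np.arctan2(*d.mean(0)[::-1])))
print('hole',onz(pw,243,111,.004).round(4))
E
```

```text
((241.9409637451172, 112.35171508789062), (134.59796142578125, 147.3697052001953), 42.80179977416992)
rim [0.5134 0.2273 0.074 ]
[216 185  18  41 438] [224.33561644 204.32191781]
r 0.05737588873690332 0.09329292635959875 ang -26.93658861081194
hole [0.5132 0.2246 0.004 ]
```

```bash
python3 - <<'E'
from h import *
import pickle; pw=pickle.load(open('w1.pkl','rb'))
im=cv2.imread('pics/w1.png'); h=cv2.cvtColor(im,cv2.COLOR_BGR2HSV)
m=cv2.inRange(h,(5,200,60),(25,255,255)); m[240:]=0
ys,xs=np.nonzero(m[:182]); print(xs.min(),xs.max(),ys.min())
rim=onz(pw,(xs.min()+xs.max())/2,(ys.min()+184)/2,.074); print('rim',rim.round(4))
W=[]
for v in range(190,224):
    x=np.nonzero(m[v,200:250])[0]+200; W.append(onz(pw,x.mean(),v,.074)[:2])
W=np.array(W); f=np.polyfit(W[:,0],W[:,1],1); print('tab dir',np.degrees(np.arctan(f[0])),W[0],W[-1])
psi=np.degrees(np.arctan(f[0])); d=np.array([np.cos(np.radians(psi)),np.sin(np.radians(psi))])
g=np.array([.589,0]); 
a=W.mean(0); print('axis from tab end', W[-1]-.093*d,'grip',W[-1]-.015*d)
E
```

```text
167 311 35
rim [0.5108 0.2257 0.074 ]
tab dir -26.337711931359824 [0.56893389 0.19900534] [0.59505214 0.18556275]
axis from tab end [0.51170604 0.22682324] grip [0.58160922 0.19221767]
```

```bash
python3 - <<'E'
from h import *
plan(([.582,.192,.12],down(154.5)),([.582,.192,.055],None),cap=.9)
E
```

```text
6 {"delta_pos": [[0.71, -0.31, 0.13], [0.71, -0.3, 0.15], [0.71, -0.29, 0.16], [0.73, -0.0, -0.0], [0.73, -0.0, -0.0], [0.73, -0.0, -0.0]] , "rotation": [[0.58, -0.02, 0.01], [0.58, -0.02, 0.01], [0.58, -0.02, 0.01], [0.0, 0.0, 0.0], [0.0, 0.0, 0.0], [0.0, 0.0, 0.0]] }
```

Request:
arm_command --delta_pos '[[0.7, -0.31, 0.13], [0.7, -0.3, 0.15], [0.7, -0.29, 0.16], [0, 0, 0], [0, 0, 0]]' --rotation '[[0.58, -0.02, 0.01], [0.58, -0.02, 0.01], [0.58, -0.02, 0.01], [0, 0, 0], [0, 0, 0]]'

```text
clock: 3.6
position: [0.582, 0.1877, 0.12]
tool_rot: [-0.729, 1.57, -1.186]
force: [-0.1, 0.4, -0.2]
grip_width: 0.0854
```

```bash
python3 - <<'E'
from h import *
st();plan(([.582,.192,.12],down(154.5)),([.582,.192,.055],None),cap=.9)
E
```

```text
t 3.6 [0.582  0.1877 0.12  ] approach [ 0.    -0.001 -1.   ] psi 153.8 F [-0.1  0.4 -0.2] w 0.0854 q [ 0.02  0.73 -0.64  1.71  0.54  0.88  0.26]
4 {"delta_pos": [[-0.0, 0.13, -0.06], [0.72, -0.0, -0.0], [0.72, -0.0, -0.0], [0.72, -0.0, -0.0]] , "rotation": [[-0.12, 0.01, 0.01], [0.0, 0.0, 0.0], [0.0, 0.0, 0.0], [0.0, 0.0, 0.0]] }
```

Request:
arm_command --delta_pos '[[0, 0.13, -0.06], [0.72, 0, 0], [0.72, 0, 0], [0.72, 0, 0], [0, 0, 0]]' --rotation '[[-0.12, 0, 0], [0, 0, 0], [0, 0, 0], [0, 0, 0], [0, 0, 0]]'

```text
clock: 4.1
position: [0.5848, 0.1959, 0.0595]
tool_rot: [0.763, 1.563, 0.327]
force: [-0.1, 0.6, 0.3]
grip_width: 0.0853
```

Request:
arm_command --delta_pos '[[0, 0, 0], [0, 0, 0], [0, 0, 0], [0, 0, 0], [0, 0, 0], [0, 0, 0], [0, 0, 0], [0, 0, 0], [0, 0, 0], [0, 0, 0]]' --rotation '[[0, 0, 0], [0, 0, 0], [0, 0, 0], [0, 0, 0], [0, 0, 0], [0, 0, 0], [0, 0, 0], [0, 0, 0], [0, 0, 0], [0, 0, 0]]' --gripper 1 --grip_force 50

```text
clock: 5.1
position: [0.5868, 0.198, 0.0652]
tool_rot: [0.806, 1.556, 0.372]
force: [0.4, -0.5, -0.5]
grip_width: 0.0094
```

```bash
python3 - <<'E'
from h import *
s=st();p=s['position'];plan((p+[0,0,.09],None),cap=.75)
E
```

```text
t 5.1 [0.5868 0.198  0.0652] approach [ 0.013  0.005 -1.   ] psi 155.1 F [ 0.4 -0.5 -0.5] w 0.0094 q [-0.02  0.81 -0.6   1.73  0.61  0.79  0.22]
4 {"delta_pos": [[-0.75, 0.01, 0.01], [-0.75, 0.01, 0.01], [-0.75, 0.01, 0.01], [-0.75, 0.01, 0.01]] , "rotation": [[0.0, 0.0, 0.0], [0.0, 0.0, 0.0], [0.0, 0.0, 0.0], [0.0, 0.0, 0.0]] }
```

Request:
arm_command --delta_pos '[[-0.75, 0, 0], [-0.75, 0, 0], [-0.75, 0, 0], [-0.75, 0, 0], [-0.75, 0, 0], [0, 0, 0], [0, 0, 0]]' --rotation '[[0, 0, 0], [0, 0, 0], [0, 0, 0], [0, 0, 0], [0, 0, 0], [0, 0, 0], [0, 0, 0]]' --grip_force 80

```text
clock: 5.8
position: [0.5844, 0.1968, 0.1803]
tool_rot: [0.778, 1.56, 0.345]
force: [-1.4, -0.2, -1.5]
grip_width: 0.0082
```

```bash
python3 - <<'E'
from h import *
s=st(); pw=optics.camera_params('wrist'); im=optics.grab_frame('wrist'); si=optics.grab_frame('side');sc=optics.grab_frame('scene')
cv2.imwrite('pics/w2.png',im[...,::-1]);cv2.imwrite('pics/s2.png',si[...,::-1]);cv2.imwrite('pics/c2.png',sc[...,::-1])
import pickle; pickle.dump((pw,s),open('w2.pkl','wb'))
v=np.vstack([np.hstack([si[60:220,150:330],sc[120:280,250:430]])]);v=cv2.resize(v,None,fx=2,fy=2)
w=cv2.resize(im,(400,300)); o=np.zeros((620,720,3),np.uint8); o[:320]=v; o[320:,:400]=w
cv2.imwrite('pics/m2.png',o[...,::-1][:600+20])
E
```

```text
t 5.8 [0.5844 0.1968 0.1803] approach [ 0.01   0.004 -1.   ] psi 155.2 F [-1.4 -0.2 -1.5] w 0.0082 q [ 0.04  0.66 -0.69  1.67  0.49  0.98  0.31]
```

View pics/m2.png

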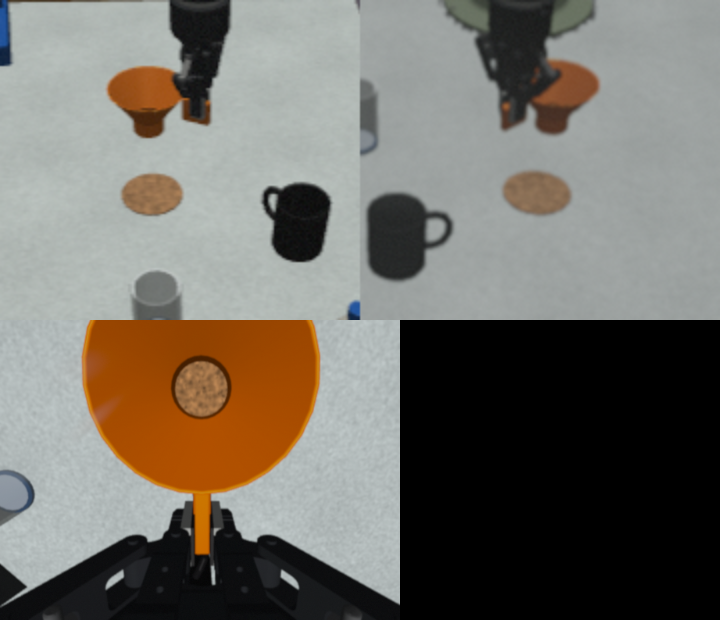

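The funnel hangs upright in the grip, with the rim's near edge at wrist full-resolution (257,220) and the spout hole at (257,87). The jar shows at the left, and the empty pad is at side (226,157).

```bash
python3 - <<'E'
from h import *
import pickle; pw,s=pickle.load(open('w2.pkl','rb'))
ps=optics.camera_params('side'); pc=optics.camera_params('scene')
M=Rm(s['tool_rot']); p=s['position']; zr=p[2]+.009
n=onz(pw,257,220,zr); ax=n[:2]-M[:2,2]*-1*0 + (-M[:2,2])*.056
print('near',n.round(4),'axis(rim)',ax.round(4),'in tool',(M.T@(np.r_[ax,zr]-p)).round(4))
for z in (-.061,-.039): print('hole',z,onz(pw,257.3,87,p[2]+z).round(4))
print('from sides/', (onz(pw,82*1.28,60,zr)-onz(pw,320*1.28,60,zr)).round(4))
print('rim side: ',two(ps,(150+145/2,60+90/2),pc,(250+(563-360)/2,120+82/2)))
print('spout bottom:',two(ps,(150+149/2,60+133/2),pc,(250+(551-360)/2,120+128/2)))
print('pad',two(ps,(226,157),pc,(338.5,216)))
E
```

```text
near [0.5624 0.2053 0.1893] axis(rim) [0.5116 0.2288] in tool [-0.0096 -0.0014 -0.0794]
hole -0.061 [0.5127 0.2289 0.1193]
hole -0.039 [0.5133 0.2285 0.1413]
from sides/ [-0.0459 -0.0993  0.    ]
rim side:  (array([0.5104355 , 0.23772254, 0.18416692]), np.float64(0.00695883375576685))
spout bottom: (array([0.51438714, 0.23120585, 0.11329124]), np.float64(0.003946719004027412))
pad (array([0.51540271, 0.22279865, 0.00165376]), np.float64(0.003035080139185086))
```

```bash
python3 - <<'E'
from h import *
plan(([.59,.04,.185],down(155)),cap=.85)
E
```

```text
7 {"delta_pos": [[-0.03, -0.67, 0.34], [-0.03, -0.67, 0.34], [-0.03, -0.67, 0.34], [-0.03, -0.67, 0.34], [-0.03, -0.67, 0.34], [-0.03, -0.67, 0.34], [-0.03, -0.67, 0.34]] , "rotation": [[0.0, 0.01, -0.01], [0.0, 0.01, -0.01], [0.0, 0.01, -0.01], [0.0, 0.01, -0.01], [0.0, 0.01, -0.01], [0.0, 0.01, -0.01], [0.0, 0.01, -0.01]] }
```

Request:
arm_command --delta_pos '[[-0.03, -0.4, 0.2], [-0.03, -0.67, 0.34], [-0.03, -0.67, 0.34], [-0.03, -0.67, 0.34], [-0.03, -0.67, 0.34], [-0.03, -0.67, 0.34], [-0.03, -0.4, 0.2], [0, 0, 0], [0, 0, 0]]' --rotation '[[0, 0, 0], [0, 0, 0], [0, 0, 0], [0, 0, 0], [0, 0, 0], [0, 0, 0], [0, 0, 0], [0, 0, 0], [0, 0, 0]]'

```text
clock: 6.85
position: [0.5866, 0.0464, 0.1803]
tool_rot: [1.465, 1.569, 1.031]
force: [0.7, 1.6, -0.8]
grip_width: 0.0084
```

```bash
python3 - <<'E'
from h import *
s=st(); pw=optics.camera_params('wrist'); im=optics.grab_frame('wrist')
cv2.imwrite('pics/w3.png',im[...,::-1])
import pickle; pickle.dump((pw,s),open('w3.pkl','wb'))
print(proj(pw,[.522,-.058,.1]))
E
```

```text
t 6.85 [0.5866 0.0464 0.1803] approach [ 0.001  0.002 -1.   ] psi 155.1 F [ 0.7  1.6 -0.8] w 0.0084 q [ 0.3   0.62 -0.7   1.74  0.47  0.96  0.55]
[ 86.54791957 184.71532199]
```

View pics/w3.png

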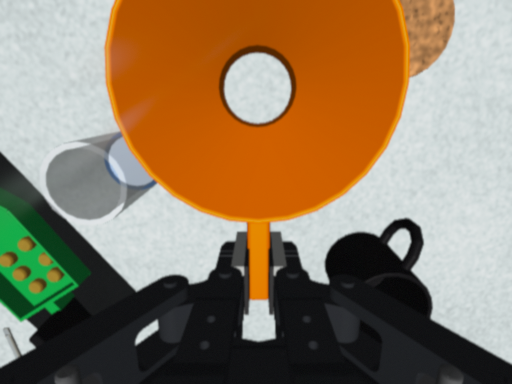

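The jar's rim spans about x 45–128 and y 141–223, so its centre is about (87,182), close to the predicted (86.5,184.7).

```bash
python3 - <<'E'
from h import *
import pickle; pw,s=pickle.load(open('w3.pkl','rb'))
j=onz(pw,87,182,.1); print('jar',j)
M=Rm(s['tool_rot']); off=M@np.array([0,-.001,-.079]); j=(j+[.522,-.058,.1])/2
t=j-off; t[2]=.185; print('TCP target',t, off)
plan((t,None),cap=.8)
E
```

```text
jar [ 0.52047242 -0.05659515  0.1       ]
TCP target [ 0.59333455 -0.08960591  0.185     ] [-7.20983430e-02  3.23083361e-02 -1.89486629e-05]
6 {"delta_pos": [[-0.03, -0.67, 0.35], [-0.03, -0.67, 0.35], [-0.03, -0.67, 0.35], [-0.03, -0.67, 0.35], [-0.03, -0.67, 0.35], [-0.03, -0.67, 0.35]] , "rotation": [[0.0, 0.0, 0.0], [0.0, 0.0, 0.0], [0.0, 0.0, 0.0], [0.0, 0.0, 0.0], [0.0, 0.0, 0.0], [0.0, 0.0, 0.0]] }
```

Request:
arm_command --delta_pos '[[-0.05, -0.4, 0.2], [-0.05, -0.67, 0.35], [-0.05, -0.67, 0.35], [-0.05, -0.67, 0.35], [-0.05, -0.67, 0.35], [0, -0.5, 0.25], [0, -0.2, 0.1], [0, 0, 0], [0, 0, 0]]' --rotation '[[0, 0, 0], [0, 0, 0], [0, 0, 0], [0, 0, 0], [0, 0, 0], [0, 0, 0], [0, 0, 0], [0, 0, 0], [0, 0, 0]]'

```text
clock: 7.8
position: [0.5927, -0.0821, 0.188]
tool_rot: [1.661, 1.567, 1.237]
force: [0.0, 0.3, -1.1]
grip_width: 0.0084
```

```bash
python3 - <<'E'
from h import *
st();plan(([.5933,-.0896,.185],down(155)),([.5933,-.0896,.155],None),cap=.8)
E
```

```text
t 7.8 [ 0.5927 -0.0821  0.188 ] approach [ 0.001  0.003 -1.   ] psi 155.7 F [ 0.   0.3 -1.1] w 0.0084 q [ 0.51  0.63 -0.7   1.7   0.47  0.98  0.79]
3 {"delta_pos": [[0.1, -0.22, 0.12], [0.5, -0.0, 0.0], [0.5, -0.0, 0.0]] , "rotation": [[0.12, -0.0, -0.03], [0.0, 0.0, 0.0], [0.0, 0.0, 0.0]] }
```

Request:
arm_command --delta_pos '[[0.2, -0.22, 0.12], [0.2, 0, 0], [0, 0, 0]]' --rotation '[[0.12, 0, -0.03], [0, 0, 0], [0, 0, 0]]'

```text
clock: 8.1
position: [0.5933, -0.0877, 0.1749]
tool_rot: [2.183, 1.57, 1.749]
force: [-0.6, -0.1, -0.8]
grip_width: 0.0084
```

```bash
python3 - <<'E'
from h import *
s=st(); im=optics.grab_frame('wrist'); si=optics.grab_frame('side');sc=optics.grab_frame('scene')
f=lambda a:cv2.resize(a,None,fx=4,fy=4,interpolation=2)
o=np.hstack([f(si[130:250,180:280]),f(sc[125:225,200:300])[:480] if 0 else f(sc[115:235,200:300])])
cv2.imwrite('pics/m4.png',o[...,::-1]); cv2.imwrite('pics/w4.png',im[...,::-1])
plan(([.5933,-.0896,s['position'][2]],down(155)))
E
```

```text
t 8.1 [ 0.5933 -0.0877  0.1749] approach [-0.     0.001 -1.   ] psi 155.1 F [-0.6 -0.1 -0.8] w 0.0084 q [ 0.51  0.64 -0.68  1.71  0.48  0.96  0.78]
1 {"delta_pos": [[0.03, -0.06, 0.01]] , "rotation": [[0.02, 0.0, -0.01]] }
```

View pics/m4.png

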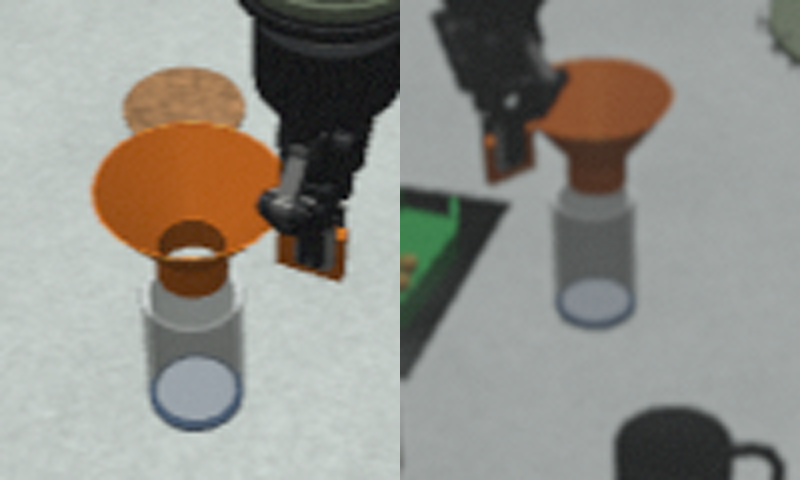

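The spout sits centred over the jar's rim in both views, at x about 193 against 194 in the side view and 597 against 594 in the scene view. I'll lower it.

Request:
arm_command --delta_pos '[[0.3, -0.06, 0.01], [0.35, 0, 0], [0.35, 0, 0], [0.2, 0, 0], [0, 0, 0]]' --rotation '[[0, 0, 0], [0, 0, 0], [0, 0, 0], [0, 0, 0], [0, 0, 0]]'

```text
clock: 8.75
position: [0.593, -0.0897, 0.1363]
tool_rot: [1.46, 1.57, 1.026]
force: [-0.1, -0.5, 0.1]
grip_width: 0.0084
```

Request:
arm_command --delta_pos '[[0.15, 0, 0], [0, 0, 0]]' --rotation '[[0, 0, 0], [0, 0, 0]]'

```text
clock: 8.95
position: [0.5933, -0.09, 0.1318]
tool_rot: [0.712, 1.57, 0.278]
force: [-2.0, -1.0, 3.2]
grip_width: 0.0082
```

Request:
arm_command --delta_pos '[[0, 0, 0], [0, 0, 0], [0, 0, 0], [0, 0, 0], [0, 0, 0]]' --rotation '[[0, 0, 0], [0, 0, 0], [0, 0, 0], [0, 0, 0], [0, 0, 0]]' --gripper -0.4

```text
clock: 9.45
position: [0.5937, -0.0896, 0.1322]
tool_rot: [0.687, 1.569, 0.253]
force: [1.1, -0.2, -0.2]
grip_width: 0.0598
```

Request:
arm_command --delta_pos '[[-0.6, 0, 0], [-0.9, 0, 0], [-0.9, 0, 0], [-0.9, 0, 0], [-0.5, 0, 0], [0, 0, 0]]' --rotation '[[0, 0, 0], [0, 0, 0], [0, 0, 0], [0, 0, 0], [0, 0, 0], [0, 0, 0]]' --gripper -1

```text
clock: 10.05
position: [0.593, -0.0893, 0.2496]
tool_rot: [1.805, 1.569, 1.371]
force: [-0.3, 0.4, -1.1]
grip_width: 0.0852
```

```bash
python3 - <<'E'
from h import *
s=st(); pw=optics.camera_params('wrist'); im=optics.grab_frame('wrist'); si=optics.grab_frame('side');sc=optics.grab_frame('scene')
f=lambda a:cv2.resize(a,None,fx=3,fy=3,interpolation=2)
o=np.hstack([f(si[130:250,180:270]),f(sc[115:235,210:300]),np.zeros((360,260,3),np.uint8)])
o[:195,540:]=cv2.resize(im,(260,195))
cv2.imwrite('pics/m5.png',o[...,::-1]); cv2.imwrite('pics/w5.png',im[...,::-1])
import pickle; pickle.dump((pw,s),open('w5.pkl','wb'))
t=[.648,-.212,.19]
plan(([.62,-.15,.27],down(75)),(t,down(8)))
E
```

```text
t 10.05 [ 0.593  -0.0893  0.2496] approach [ 0.     0.001 -1.   ] psi 155.2 F [-0.3  0.4 -1.1] w 0.0852 q [ 0.54  0.56 -0.73  1.64  0.41  1.1   0.84]
10 {"delta_pos": [[-0.06, -0.1, 0.12], [-0.06, -0.09, 0.13], [-0.06, -0.08, 0.14], [-0.06, -0.06, 0.15], [-0.06, -0.05, 0.15], [-0.06, -0.03, 0.16], [-0.06, -0.02, 0.16], [-0.06, -0.0, 0.16], [-0.06, 0.01, 0.16], [-0.06, 0.03, 0.16]] , "rotation": [[0.95, -0.0, 0.0], [0.95, -0.0, 0.0], [0.95, -0.0, 0.0], [0.95, -0.0, 0.0], [0.95, -0.0, 0.0], [0.95, -0.0, 0.0], [0.95, -0.0, 0.0], [0.95, -0.0, 0.0], [0.95, -0.0, 0.0], [0.95, -0.0, 0.0]] }
10 {"delta_pos": [[-0.06, 0.05, 0.15], [-0.06, 0.06, 0.15], [-0.06, 0.07, 0.14], [-0.06, 0.09, 0.13], [0.23, 0.12, 0.15], [0.23, 0.13, 0.13], [0.23, 0.15, 0.12], [0.23, 0.16, 0.11], [0.23, 0.17, 0.09], [0.23, 0.17, 0.07]] , "rotation": [[0.95, -0.0, 0.0], [0.95, -0.0, 0.0], [0.95, -0.0, 0.0], [0.95, -0.0, 0.0], [0.94, 0.0, 0.0], [0.94, 0.0, 0.0], [0.94, 0.0, 0.0], [0.94, 0.0, 0.0], [0.94, 0.0, 0.0], [0.94, 0.0, 0.0]] }
6 {"delta_pos": [[0.23, 0.18, 0.06], [0.23, 0.18, 0.04], [0.23, 0.19, 0.02], [0.23, 0.19, 0.0], [0.23, 0.19, -0.02], [0.23, 0.18, -0.04]] , "rotation": [[0.94, 0.0, 0.0], [0.94, 0.0, 0.0], [0.94, 0.0, 0.0], [0.94, 0.0, 0.0], [0.94, 0.0, 0.0], [0.94, 0.0, 0.0]] }
```

View pics/m5.png

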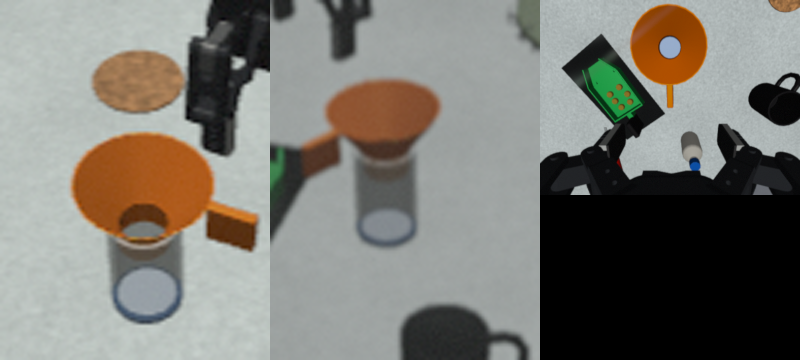

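The funnel is seated level in the jar. Next I'll go to the scoop with the tool at psi = 188°, which turns little and keeps the camera looking over the tray.

```bash
python3 - <<'E'
from h import *
plan(([.648,-.212,.2],down(188)),cap=.8)
E
```

```text
7 {"delta_pos": [[0.22, -0.42, 0.49], [0.22, -0.46, 0.45], [0.22, -0.49, 0.41], [0.22, -0.52, 0.37], [0.22, -0.55, 0.33], [0.22, -0.58, 0.28], [0.22, -0.6, 0.23]] , "rotation": [[-0.78, -0.0, -0.0], [-0.78, -0.0, -0.0], [-0.78, -0.0, -0.0], [-0.78, -0.0, -0.0], [-0.78, -0.0, -0.0], [-0.78, -0.0, -0.0], [-0.78, -0.0, -0.0]] }
```

Request:
arm_command --delta_pos '[[0.22, -0.42, 0.49], [0.22, -0.46, 0.45], [0.22, -0.49, 0.41], [0.22, -0.52, 0.37], [0.22, -0.55, 0.33], [0.22, -0.58, 0.28], [0.22, -0.6, 0.23], [0, 0, 0], [0, 0, 0]]' --rotation '[[-0.78, 0, 0], [-0.78, 0, 0], [-0.78, 0, 0], [-0.78, 0, 0], [-0.78, 0, 0], [-0.78, 0, 0], [-0.78, 0, 0], [0, 0, 0], [0, 0, 0]]'

```text
clock: 11.1
position: [0.6464, -0.2143, 0.1854]
tool_rot: [2.634, 1.552, 2.798]
force: [-0.8, -0.1, -0.6]
grip_width: 0.0856
```

```bash
python3 - <<'E'
from h import *
s=st(); pw=optics.camera_params('wrist'); im=optics.grab_frame('wrist'); cv2.imwrite('pics/w6.png',im[...,::-1])
import pickle; pickle.dump((pw,s),open('w6.pkl','wb'))
E
```

```text
t 11.1 [ 0.6464 -0.2143  0.1854] approach [-0.018  0.006 -1.   ] psi -170.6 F [-0.8 -0.1 -0.6] w 0.0856 q [ 0.69  0.8  -0.79  1.45  0.58  1.16  1.55]
```

View pics/w6.png

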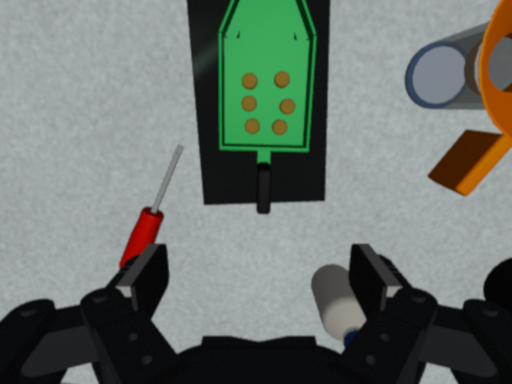

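In the wrist view the plate's top runs from (264,165) to (263,213). The scoop's back wall is centred at (264,150) with the tray corners at (220,38) and (316,38), and all six blocks are in the tray. The driver and bottle lie clear of the fingers.

```bash
python3 - <<'E'
from h import *
import pickle; pw,s=pickle.load(open('w6.pkl','rb'))
a=onz(pw,264,167,.067);b=onz(pw,263,213,.067);print('plate',a,b,np.linalg.norm(a-b))
L=[onz(pw,*q,.029) for q in [(219,150),(309,152),(220,38),(316,38)]]; print(np.round(L,4))
bm=(L[0]+L[1])/2;fm=(L[2]+L[3])/2; d=bm-fm; print('mid',bm,fm,'yaw',np.degrees(np.arctan2(d[1],d[0])),'cross',np.degrees(np.arctan2(*(L[0]-L[1])[:2][::-1])))
im=cv2.imread('pics/w6.png').astype(int)
for v in (175,185,195,205): # dark plate extent vs mat
    print(v,im[v,250:280].sum(1))
g=(im[...,1]>60)&(im[...,2]<60)&(im[...,1]-im[...,0]>40); ys,xs=np.nonzero(g)
for v in (152,156,160): print(v,xs[ys==v].min() if (ys==v).any() else None,xs[ys==v].max() if (ys==v).any() else None)
# mat corners
print('mat',[onz(pw,*q,.003).round(4) for q in [(204,204),(325,200)]])
E
```

```text
plate [ 0.62421196 -0.21352466  0.067     ] [ 0.66379213 -0.20767307  0.067     ] 0.04001038661210535
[[ 0.6221 -0.2554  0.029 ]
 [ 0.6104 -0.1721  0.029 ]
 [ 0.5275 -0.2669  0.029 ]
 [ 0.5141 -0.1863  0.029 ]]
mid [ 0.61624658 -0.21376949  0.029     ] [ 0.52082757 -0.22655923  0.029     ] yaw 7.634287979208108 cross -81.98411059647535
175 [52 54 51 51 55 53 42 27 31 54 67 82 86 91 89 88 92 91 86 70 56 43 51 54
 52 51 55 52 50 55]
185 [50 60 55 56 52 48 37 26 41 59 72 75 81 86 86 86 85 85 74 53 47 43 53 54
 49 50 52 54 46 54]
195 [46 52 59 53 59 47 29 35 46 60 74 74 78 81 80 76 77 72 63 47 41 50 55 54
 60 56 53 56 52 51]
205 [504 499 494 488 476 432 284 122  54  59  69  72  73  71  69  69  68  65
  54 112 293 467 508 505 502 500 503 506 507 508]
152 257 270
156 257 270
160 257 269
mat [array([ 0.6858, -0.2663,  0.003 ]), array([ 0.6608, -0.1396,  0.003 ])]
```

```bash
python3 - <<'E'
from h import *
plan(([.644,-.2106,.12],down(188)),([.644,-.2106,.042],None),cap=.75)
E
```

```text
7 {"delta_pos": [[0.73, 0.04, -0.01], [0.73, 0.04, -0.01], [0.73, 0.05, -0.01], [0.65, 0.0, 0.0], [0.65, 0.0, 0.0], [0.65, 0.0, 0.0], [0.65, 0.0, 0.0]] , "rotation": [[0.08, -0.05, -0.03], [0.08, -0.05, -0.03], [0.08, -0.05, -0.03], [0.0, 0.0, 0.0], [0.0, 0.0, 0.0], [0.0, 0.0, 0.0], [0.0, 0.0, 0.0]] }
```

Request:
arm_command --delta_pos '[[0.73, 0.04, -0.01], [0.73, 0.04, -0.01], [0.73, 0.05, -0.01], [0, 0, 0], [0, 0, 0]]' --rotation '[[0.08, -0.07, -0.03], [0.08, -0.07, -0.03], [0.08, -0.05, -0.03], [0, 0, 0], [0, 0, 0]]' --gripper -0.3

```text
clock: 11.65
position: [0.6439, -0.2065, 0.1193]
tool_rot: [-0.213, 1.566, -0.076]
force: [1.2, 0.4, 0.8]
grip_width: 0.0556
```

```bash
python3 - <<'E'
from h import *
st();plan(([.644,-.2106,.105],down(188)),([.644,-.2106,.042],None),cap=.75)
E
```

```text
t 11.65 [ 0.6439 -0.2065  0.1193] approach [ 0.004 -0.    -1.   ] psi -172.1 F [1.2 0.4 0.8] w 0.0556 q [ 0.67  0.85 -0.75  1.53  0.64  1.02  1.46]
4 {"delta_pos": [[0.48, -0.13, -0.02], [0.7, -0.0, 0.0], [0.7, -0.0, 0.0], [0.7, -0.0, 0.0]] , "rotation": [[-0.02, 0.04, 0.01], [0.0, 0.0, 0.0], [0.0, 0.0, 0.0], [0.0, 0.0, 0.0]] }
```

Request:
arm_command --delta_pos '[[0.48, -0.13, -0.02], [0.7, 0, 0], [0.7, 0, 0], [0.6, 0, 0], [0, 0, 0]]' --rotation '[[0, 0.04, 0], [0, 0, 0], [0, 0, 0], [0, 0, 0], [0, 0, 0]]'

```text
clock: 12.15
position: [0.646, -0.2121, 0.0444]
tool_rot: [-0.826, 1.566, -0.69]
force: [-0.5, -0.5, 0.6]
grip_width: 0.0552
```

```bash
python3 - <<'E'
from h import *
st();plan(([.644,-.2106,.042],down(188)),cap=.75)
E
```

```text
t 12.15 [ 0.646  -0.2121  0.0444] approach [ 0.004 -0.003 -1.   ] psi -172.2 F [-0.5 -0.5  0.6] w 0.0552 q [ 0.64  0.94 -0.69  1.54  0.71  0.92  1.42]
1 {"delta_pos": [[0.08, 0.06, -0.06]] , "rotation": [[-0.03, 0.03, 0.04]] }
```

Request:
arm_command --delta_pos '[[0.08, 0.06, -0.06], [0, 0, 0], [0, 0, 0], [0, 0, 0], [0, 0, 0], [0, 0, 0], [0, 0, 0]]' --rotation '[[0, 0, 0], [0, 0, 0], [0, 0, 0], [0, 0, 0], [0, 0, 0], [0, 0, 0], [0, 0, 0]]' --gripper 1 --grip_force 90

```text
clock: 12.85
position: [0.6453, -0.2109, 0.045]
tool_rot: [-0.666, 1.562, -0.53]
force: [-0.6, -0.0, -2.3]
grip_width: 0.0107
```

```bash
python3 - <<'E'
from h import *
s=st();import pickle;pickle.dump(s,open('scoopgrip.pkl','wb'))
E
```

```text
t 12.85 [ 0.6453 -0.2109  0.045 ] approach [ 0.007 -0.004 -1.   ] psi -172.2 F [-0.6 -0.  -2.3] w 0.0107 q [ 0.64  0.94 -0.69  1.55  0.71  0.91  1.41]
```

```bash
cat >> h.py <<'E'
JAR=np.array([.5212,-.0573])
def pour(t,out=.025,lz=.165,psi=188):
    M=down(psi)@R.from_rotvec([0,-np.radians(t),0]).as_matrix()
    lip=np.r_[JAR+out*np.array([np.cos(np.radians(8)),np.sin(np.radians(8))]),lz]
    return lip-M@np.array([.038,0,-.171]),M
E
python3 - <<'E'
from h import *
for t in(-10,0,30,60): print(t,pour(t)[0].round(3))
s=monitor.observe();p=s['position']
plan((p+[0,0,.2],down(188)@R.from_rotvec([0,np.radians(10),0]).as_matrix()),cap=.6)
E
```

```text
-10 [ 0.719 -0.029  0.173]
0 [ 0.715 -0.03   0.203]
30 [ 0.674 -0.036  0.283]
60 [ 0.598 -0.047  0.332]
10 {"delta_pos": [[-0.56, -0.0, 0.0], [-0.56, -0.0, -0.0], [-0.56, -0.0, -0.01], [-0.56, -0.0, -0.02], [-0.55, -0.0, -0.03], [-0.55, -0.0, -0.04], [-0.55, -0.0, -0.05], [-0.55, -0.0, -0.05], [-0.55, -0.0, -0.06], [-0.55, -0.0, -0.07]] , "rotation": [[-0.0, 0.14, 0.0], [-0.0, 0.14, 0.0], [-0.0, 0.14, 0.0], [-0.0, 0.14, 0.0], [-0.0, 0.14, 0.0], [-0.0, 0.14, 0.0], [-0.0, 0.14, 0.0], [-0.0, 0.14, 0.0], [-0.0, 0.14, 0.0], [-0.0, 0.14, 0.0]] }
2 {"delta_pos": [[-0.55, -0.0, -0.08], [-0.55, -0.0, -0.09]] , "rotation": [[-0.0, 0.14, 0.0], [-0.0, 0.14, 0.0]] }
```

Request:
arm_command --delta_pos '[[-0.2, 0, 0], [-0.4, 0, 0], [-0.56, 0, 0], [-0.56, 0, -0.02], [-0.56, 0, -0.03], [-0.55, 0, -0.04], [-0.55, 0, -0.05], [-0.55, 0, -0.05], [-0.55, 0, -0.06], [-0.55, 0, -0.07]]' --rotation '[[0, 0, 0], [0, 0.1, 0], [0, 0.17, 0], [0, 0.17, 0], [0, 0.17, 0], [0, 0.17, 0], [0, 0.17, 0], [0, 0.17, 0], [0, 0.17, 0], [0, 0.17, 0]]'

```text
clock: 13.85
position: [0.6428, -0.2099, 0.2038]
tool_rot: [-3.123, 1.417, -2.987]
force: [-0.9, 0.1, -1.7]
grip_width: 0.0108
```

```bash
python3 - <<'E'
from h import *
s=st();p=pour(-10,lz=.185)[0]; print(p)
plan((p+[0,0,.02],down(188)@R.from_rotvec([0,np.radians(10),0]).as_matrix()),cap=.5)
E
```

```text
t 13.85 [ 0.6428 -0.2099  0.2038] approach [-0.152 -0.024 -0.988] psi -172.2 F [-0.9  0.1 -1.7] w 0.0108 q [ 0.61  0.82 -0.75  1.33  0.56  1.36  1.53]
[ 0.71925436 -0.02946527  0.19272886]
10 {"delta_pos": [[-0.06, 0.4, 0.23], [-0.06, 0.4, 0.23], [-0.06, 0.4, 0.23], [-0.06, 0.4, 0.23], [-0.06, 0.4, 0.23], [-0.06, 0.4, 0.23], [-0.06, 0.4, 0.23], [-0.06, 0.4, 0.23], [-0.06, 0.4, 0.23], [-0.06, 0.4, 0.23]] , "rotation": [[-0.0, 0.01, 0.0], [-0.0, 0.01, 0.0], [-0.0, 0.01, 0.0], [-0.0, 0.01, 0.0], [-0.0, 0.01, 0.0], [-0.0, 0.01, 0.0], [-0.0, 0.01, 0.0], [-0.0, 0.01, 0.0], [-0.0, 0.01, 0.0], [-0.0, 0.01, 0.0]] }
4 {"delta_pos": [[-0.06, 0.4, 0.23], [-0.06, 0.4, 0.23], [-0.06, 0.4, 0.23], [-0.06, 0.4, 0.23]] , "rotation": [[-0.0, 0.01, 0.0], [-0.0, 0.01, 0.0], [-0.0, 0.01, 0.0], [-0.0, 0.01, 0.0]] }
```

Request:
arm_command --delta_pos '[[-0.15, 0.15, 0.08], [-0.15, 0.3, 0.16], [-0.1, 0.4, 0.23], [-0.1, 0.4, 0.23], [-0.06, 0.4, 0.23], [-0.06, 0.4, 0.23], [-0.06, 0.4, 0.23], [-0.06, 0.4, 0.23], [-0.06, 0.4, 0.23], [-0.06, 0.4, 0.23]]' --rotation '[[0, 0, 0], [0, 0.01, 0], [0, 0.01, 0], [0, 0.01, 0], [0, 0.01, 0], [0, 0.01, 0], [0, 0.01, 0], [0, 0.01, 0], [0, 0.01, 0], [0, 0.01, 0]]'

```text
clock: 14.85
position: [0.6968, -0.0813, 0.2196]
tool_rot: [-3.128, 1.407, -2.991]
force: [-0.7, 0.1, -1.5]
grip_width: 0.011
```

Request:
arm_command --delta_pos '[[-0.06, 0.4, 0.23], [-0.06, 0.4, 0.23], [-0.06, 0.4, 0.23], [-0.06, 0.25, 0.15], [0, 0.1, 0.05], [0, 0, 0]]' --rotation '[[0, 0.01, 0], [0, 0.01, 0], [0, 0.01, 0], [0, 0.01, 0], [0, 0, 0], [0, 0, 0]]'

```text
clock: 15.45
position: [0.72, -0.0242, 0.2222]
tool_rot: [-3.134, 1.403, -2.994]
force: [-0.3, -0.6, -2.5]
grip_width: 0.0106
```

```bash
python3 - <<'E'
from h import *
s=st(); pw=optics.camera_params('wrist'); im=optics.grab_frame('wrist'); cv2.imwrite('pics/w7.png',im[...,::-1])
M=Rm(s['tool_rot']);print('lip now',s['position']+M@np.array([.038,0,-.171]))
h=cv2.cvtColor(im,cv2.COLOR_RGB2HSV); 
def blobs(lo,hi,a=30):
    n,l,q,c=cv2.connectedComponentsWithStats(cv2.inRange(h,lo,hi)); return [(q[i,4],c[i].round(0).tolist()) for i in range(1,n) if q[i,4]>a]
print('brown',blobs((8,90,40),(24,255,200)));print('green',blobs((45,100,40),(80,255,255)))
p0,M0=pour(0,lz=.165);p20,M20=pour(20,lz=.165)
print(p0,p20);plan((p0,M0),(p20,M20),cap=.6)
E
```

```text
t 15.45 [ 0.72   -0.0242  0.2222] approach [-0.165 -0.025 -0.986] psi -172.0 F [-0.3 -0.6 -2.5] w 0.0106 q [ 0.3   0.89 -0.75  1.13  0.53  1.49  1.33]
lip now [ 0.5468097  -0.04863073  0.21337974]
brown [(np.int32(3198), [489.0, 46.0]), (np.int32(715), [291.0, 52.0]), (np.int32(614), [229.0, 59.0]), (np.int32(608), [229.0, 101.0]), (np.int32(607), [301.0, 105.0]), (np.int32(553), [236.0, 143.0]), (np.int32(555), [287.0, 144.0])]
green [(np.int32(32152), [259.0, 94.0])]
[ 0.71529254 -0.03002207  0.203     ] [ 0.69221006 -0.0332661   0.25919376]
9 {"delta_pos": [[0.22, -0.05, -0.02], [0.22, -0.05, -0.04], [0.22, -0.05, -0.05], [-0.31, -0.0, -0.13], [-0.32, -0.0, -0.11], [-0.33, -0.0, -0.09], [-0.33, -0.0, -0.07], [-0.33, -0.0, -0.05], [-0.34, -0.0, -0.03]] , "rotation": [[-0.0, -0.53, 0.0], [-0.0, -0.53, 0.0], [-0.0, -0.53, 0.0], [0.0, -0.56, 0.0], [0.0, -0.56, 0.0], [0.0, -0.56, 0.0], [0.0, -0.56, 0.0], [0.0, -0.56, 0.0], [0.0, -0.56, 0.0]] }
```

All six blocks are still in the tray. I'll start tipping with the lip held over the funnel.

Request:
arm_command --delta_pos '[[0.22, -0.06, -0.02], [0.22, -0.06, -0.04], [0.22, -0.06, -0.05], [0, 0, 0]]' --rotation '[[0, -0.53, 0], [0, -0.53, 0], [0, -0.53, 0], [0, 0, 0]]'

```text
clock: 15.9
position: [0.7147, -0.0341, 0.202]
tool_rot: [-0.698, 1.566, -0.562]
force: [-0.0, -1.4, -1.3]
grip_width: 0.0111
```

```bash
cat > look.py <<'E'
from h import *
import sys
s=st(); pw=optics.camera_params('wrist'); im=optics.grab_frame('wrist'); cv2.imwrite(f'pics/p{s["clock"]:.2f}.png',im[...,::-1])
M=Rm(s['tool_rot']);print('tilt',np.degrees(np.arctan2(-M[2,2]*-1,-M[2,0])).round(1),'lip now',(s['position']+M@np.array([.038,0,-.171])).round(4))
h=cv2.cvtColor(im,cv2.COLOR_RGB2HSV)
def blobs(lo,hi,a=60):
    n,l,q,c=cv2.connectedComponentsWithStats(cv2.inRange(h,lo,hi)); return [(int(q[i,4]),c[i].round(0).tolist()) for i in range(1,n) if q[i,4]>a]
print('brown',blobs((8,90,40),(24,255,200)))
if len(sys.argv)>1:
    plan(*[pour(float(a.split(',')[0]),lz=float(a.split(',')[1])) for a in sys.argv[2:]],cap=float(sys.argv[1]))
E
python3 look.py .5 20,.165 40,.163
```

```text
t 15.9 [ 0.7147 -0.0341  0.202 ] approach [ 0.004 -0.002 -1.   ] psi -172.2 F [-0.  -1.4 -1.3] w 0.0111 q [ 0.39  0.81 -0.77  1.34  0.58  1.21  1.28]
tilt 0.2 lip now [ 0.5455 -0.0574  0.1634]
brown [(182, [509.0, 15.0]), (714, [290.0, 54.0]), (620, [229.0, 60.0]), (601, [228.0, 102.0]), (604, [301.0, 106.0]), (545, [236.0, 144.0]), (544, [287.0, 144.0])]
10 {"delta_pos": [[-0.27, 0.02, -0.11], [-0.27, 0.02, -0.09], [-0.28, 0.02, -0.08], [-0.28, 0.02, -0.07], [-0.29, 0.02, -0.05], [-0.29, 0.02, -0.04], [-0.29, 0.02, -0.02], [-0.26, -0.0, -0.12], [-0.26, -0.0, -0.1], [-0.27, -0.0, -0.09]] , "rotation": [[-0.0, -0.47, 0.0], [-0.0, -0.47, 0.0], [-0.0, -0.47, 0.0], [-0.0, -0.47, 0.0], [-0.0, -0.47, 0.0], [-0.0, -0.47, 0.0], [-0.0, -0.47, 0.0], [-0.0, -0.48, 0.01], [-0.0, -0.48, 0.01], [-0.0, -0.48, 0.01]] }
4 {"delta_pos": [[-0.27, -0.0, -0.08], [-0.28, -0.0, -0.06], [-0.28, -0.0, -0.05], [-0.28, -0.0, -0.03]] , "rotation": [[-0.0, -0.48, 0.01], [-0.0, -0.48, 0.01], [-0.0, -0.48, 0.01], [-0.0, -0.48, 0.01]] }
```

Request:
arm_command --delta_pos '[[-0.28, 0.03, -0.06], [-0.28, 0.03, -0.06], [-0.28, 0.03, -0.06], [-0.28, 0.03, -0.06], [-0.28, 0, -0.06], [-0.28, 0, -0.06], [-0.28, 0, -0.06], [0, 0, 0]]' --rotation '[[0, -0.47, 0], [0, -0.47, 0], [0, -0.47, 0], [0, -0.47, 0], [0, -0.47, 0], [0, -0.47, 0], [0, -0.47, 0], [0, 0, 0]]'

```text
clock: 16.75
position: [0.6961, -0.0348, 0.2631]
tool_rot: [-0.013, 1.221, 0.12]
force: [0.6, -0.1, -2.0]
grip_width: 0.0108
```

```bash
python3 look.py
```

```text
t 16.75 [ 0.6961 -0.0348  0.2631] approach [ 0.341  0.041 -0.939] psi -172.3 F [ 0.6 -0.1 -2. ] w 0.0108 q [ 0.55  0.59 -0.84  1.66  0.63  0.78  1.19]
tilt 20.1 lip now [ 0.5498 -0.0547  0.1687]
brown [(726, [290.0, 51.0]), (619, [228.0, 57.0]), (611, [228.0, 100.0]), (608, [301.0, 104.0]), (543, [236.0, 141.0]), (548, [287.0, 143.0])]
```

Request:
arm_command --delta_pos '[[-0.17, 0, -0.09], [-0.17, 0, -0.09], [-0.17, 0, -0.09], [-0.17, 0, -0.09], [-0.2, 0, -0.05], [-0.2, 0, -0.05], [0, 0, 0]]' --rotation '[[0, -0.34, 0], [0, -0.34, 0], [0, -0.34, 0], [0, -0.34, 0], [0, -0.34, 0], [0, -0.34, 0], [0, 0, 0]]'

```text
clock: 17.5
position: [0.6745, -0.0385, 0.2856]
tool_rot: [-0.006, 1.014, 0.124]
force: [0.2, -0.2, -2.1]
grip_width: 0.0109
```

```bash
python3 look.py
```

```text
t 17.5 [ 0.6745 -0.0385  0.2856] approach [ 0.524  0.065 -0.849] psi -172.5 F [ 0.2 -0.2 -2.1] w 0.0109 q [ 0.62  0.46 -0.83  1.87  0.7   0.46  1.09]
tilt 31.9 lip now [ 0.5505 -0.055   0.163 ]
brown [(767, [290.0, 39.0]), (730, [226.0, 44.0]), (639, [227.0, 88.0]), (636, [301.0, 92.0]), (558, [235.0, 130.0]), (559, [287.0, 132.0])]
```

Request:
arm_command --delta_pos '[[-0.2, 0, -0.08], [-0.2, 0, -0.08], [0, 0, -0.05], [0, 0, 0], [0, 0, 0]]' --rotation '[[0, -0.34, 0], [0, -0.34, 0], [0, 0, 0], [0, 0, 0], [0, 0, 0]]'

```text
clock: 18.05
position: [0.6668, -0.0395, 0.2914]
tool_rot: [-0.004, 0.949, 0.126]
force: [-0.4, -0.2, -1.9]
grip_width: 0.0109
```

```bash
python3 look.py
```

```text
t 18.05 [ 0.6668 -0.0395  0.2914] approach [ 0.578  0.073 -0.813] psi -172.5 F [-0.4 -0.2 -1.9] w 0.0109 q [ 0.62  0.42 -0.79  1.93  0.74  0.35  1.04]
tilt 35.6 lip now [ 0.5509 -0.0548  0.1609]
brown []
```

Request:
arm_command --delta_pos '[[-0.2, 0, -0.08], [-0.2, 0, -0.08], [-0.2, 0, -0.08], [-0.2, 0, -0.05], [0, 0, 0], [0, 0, 0]]' --rotation '[[0, -0.34, 0], [0, -0.34, 0], [0, -0.34, 0], [0, -0.34, 0], [0, 0, 0], [0, 0, 0]]'

```text
clock: 18.7
position: [0.6488, -0.0432, 0.302]
tool_rot: [-0.006, 0.826, 0.121]
force: [0.5, -0.1, -0.8]
grip_width: 0.0109
```

```bash
python3 look.py; python3 - <<'E'
from h import *
s=monitor.observe(); pw=optics.camera_params('wrist'); M=Rm(s['tool_rot'])
for y in(-.02,.02): print(proj(pw,s['position']+M@np.array([.038,y,-.171])))
im=optics.grab_frame('wrist'); si=optics.grab_frame('side');sc=optics.grab_frame('scene')
f=lambda a,k:cv2.resize(a,None,fx=k,fy=k,interpolation=2)
o=np.zeros((600,800,3),np.uint8); o[:300,:400]=cv2.resize(im,(400,300))
a=f(si[120:245,180:280],4)[:500];o[:500,400:800]=a
b=f(sc[145:245,190:320],3); o[300:600,:390]=b
cv2.imwrite('pics/m8.png',o[...,::-1])
E
```

```text
t 18.7 [ 0.6488 -0.0432  0.302 ] approach [ 0.673  0.082 -0.735] psi -172.5 F [ 0.5 -0.1 -0.8] w 0.0109 q [ 0.65  0.35 -0.76  2.06  1.13  0.17  0.64]
tilt 42.7 lip now [ 0.5498 -0.0563  0.1581]
brown []
[ 214.63953961 -140.55573254]
[ 307.93356201 -140.62102818]
```

View pics/m8.png

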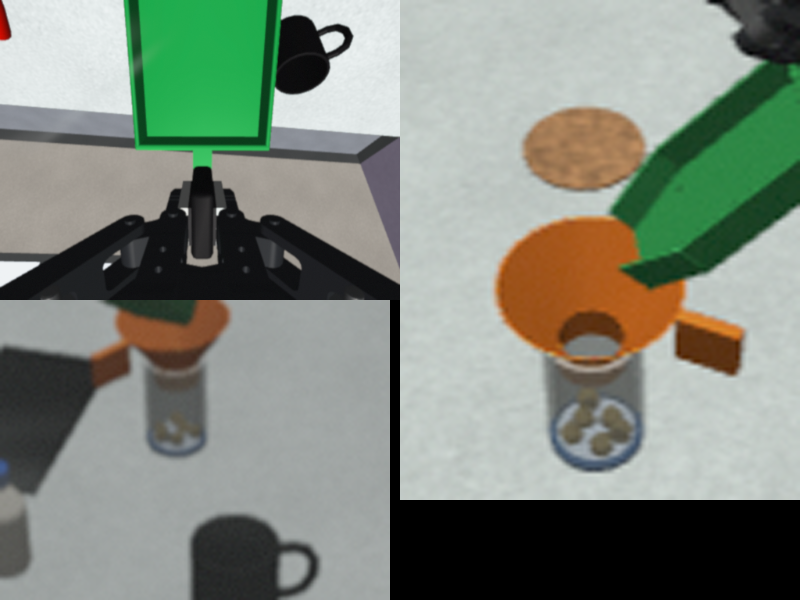

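All six blocks seem to be on the jar's floor, with the funnel and scoop empty. Joint 6 is at 0.17, close to its 0.16 limit, so I'll tilt back now while raising a little.

Request:
arm_command --delta_pos '[[0.2, 0, 0.2], [0.45, 0, 0.2], [0.45, 0, 0.2], [0.45, 0, 0.2], [0.45, 0, 0.2], [0.45, 0, 0.15], [0.45, 0, 0.15], [0.3, 0, 0.1], [0, 0, 0]]' --rotation '[[0, 0.5, 0], [0, 0.9, 0], [0, 0.9, 0], [0, 0.9, 0], [0, 0.9, 0], [0, 0.9, 0], [0, 0.9, 0], [0, 0.7, 0], [0, 0, 0]]'

```text
clock: 19.8
position: [0.7228, -0.0275, 0.2302]
tool_rot: [0.862, 1.551, 1.0]
force: [-0.4, 0.7, -1.8]
grip_width: 0.0106
```

```bash
python3 look.py; python3 - <<'E'
from h import *
import pickle; g=pickle.load(open('scoopgrip.pkl','rb')); G=Rm(g['tool_rot']); p=g['position']
print(p,g['tool_rot']); plan((np.r_[p[:2],.2],G),cap=.7)
im=optics.grab_frame('side'); h=cv2.cvtColor(im,cv2.COLOR_RGB2HSV)[215:240,215:245]
cv2.imwrite('pics/jar9.png',im[205:245,210:250,::-1])
E
```

```text
t 19.8 [ 0.7228 -0.0275  0.2302] approach [ 0.011  0.016 -1.   ] psi -172.1 F [-0.4  0.7 -1.8] w 0.0106 q [ 0.45  0.85 -0.94  1.29  0.66  1.31  1.23]
tilt 0.7 lip now [ 0.5538 -0.0505  0.19  ]
brown [(1342, [495.0, 20.0])]
[ 0.64525463 -0.21086017  0.0449622 ] [-0.66557599  1.56217732 -0.52956644]
10 {"delta_pos": [[0.09, -0.57, -0.34], [0.09, -0.57, -0.34], [0.09, -0.57, -0.34], [0.09, -0.57, -0.34], [0.1, -0.57, -0.34], [0.1, -0.57, -0.34], [0.1, -0.57, -0.34], [0.1, -0.57, -0.34], [0.1, -0.57, -0.34], [0.1, -0.57, -0.34]] , "rotation": [[0.0, 0.01, -0.02], [0.0, 0.01, -0.02], [0.0, 0.01, -0.02], [0.0, 0.01, -0.02], [0.0, 0.01, -0.02], [0.0, 0.01, -0.02], [0.0, 0.01, -0.02], [0.0, 0.01, -0.02], [0.0, 0.01, -0.02], [0.0, 0.01, -0.02]] }
```

Request:
arm_command --delta_pos '[[0, -0.4, -0.25], [0.05, -0.57, -0.34], [0.05, -0.57, -0.34], [0.1, -0.57, -0.34], [0.1, -0.57, -0.34], [0.1, -0.57, -0.34], [0.1, -0.57, -0.34], [0.1, -0.57, -0.34], [0.1, -0.57, -0.34], [0.1, -0.57, -0.34]]' --rotation '[[0, 0, 0], [0, 0, 0], [0, 0, 0], [0, 0, 0], [0, 0, 0], [0, 0, 0], [0, 0, 0], [0, 0, 0], [0, 0, 0], [0, 0, 0]]'

```text
clock: 20.9
position: [0.6367, -0.2213, 0.2118]
tool_rot: [0.16, 1.535, 0.297]
force: [-0.4, -0.1, -0.7]
grip_width: 0.0111
```

Request:
arm_command --delta_pos '[[0, 0, 0], [0, 0, 0]]' --rotation '[[0, 0, 0], [0, 0, 0]]'

```text
clock: 21.1
position: [0.6334, -0.227, 0.2128]
tool_rot: [0.074, 1.534, 0.204]
force: [0.5, 1.1, -1.5]
grip_width: 0.0112
```

```bash
cat > back.py <<'E'
from h import *
import pickle; g=pickle.load(open('scoopgrip.pkl','rb')); G=Rm(g['tool_rot']); p=g['position']
st(); plan((np.r_[p[:2],.11],G),(p+[0,0,.005],G),cap=.7)
E
python3 back.py
```

```text
t 21.1 [ 0.6334 -0.227   0.2128] approach [ 0.036  0.007 -0.999] psi -172.5 F [ 0.5  1.1 -1.5] w 0.0112 q [ 0.83  0.79 -0.96  1.49  0.67  1.18  1.47]
8 {"delta_pos": [[0.69, 0.09, 0.07], [0.69, 0.1, 0.07], [0.69, 0.1, 0.08], [0.69, 0.1, 0.08], [0.69, 0.1, 0.08], [0.66, 0.0, -0.0], [0.66, 0.0, -0.0], [0.66, 0.0, -0.0]] , "rotation": [[-0.01, 0.06, -0.02], [-0.01, 0.06, -0.02], [-0.01, 0.06, -0.02], [-0.01, 0.06, -0.02], [-0.01, 0.06, -0.02], [-0.0, -0.0, 0.01], [-0.0, -0.0, 0.01], [-0.0, -0.0, 0.01]] }
```

Request:
arm_command --delta_pos '[[0.6, 0.1, 0.07], [0.69, 0.1, 0.07], [0.69, 0.1, 0.08], [0.69, 0.1, 0.08], [0.5, 0.1, 0.08], [0, 0, 0]]' --rotation '[[0, 0.06, -0.02], [0, 0.06, -0.02], [0, 0.06, -0.02], [0, 0.06, -0.02], [0, 0.06, -0.02], [0, 0, 0]]'

```text
clock: 21.7
position: [0.6452, -0.2068, 0.1092]
tool_rot: [-1.265, 1.562, -1.131]
force: [-0.5, 0.7, -1.2]
grip_width: 0.0108
```

```bash
python3 back.py
```

```text
t 21.7 [ 0.6452 -0.2068  0.1092] approach [ 0.004 -0.008 -1.   ] psi -172.4 F [-0.5  0.7 -1.2] w 0.0108 q [ 0.73  0.91 -0.88  1.53  0.77  1.08  1.37]
4 {"delta_pos": [[-0.03, -0.13, -0.02], [0.67, 0.0, -0.0], [0.67, 0.0, -0.0], [0.67, 0.0, -0.0]] , "rotation": [[-0.02, -0.04, 0.03], [-0.0, -0.0, -0.0], [-0.0, -0.0, -0.0], [-0.0, -0.0, -0.0]] }
```

Request:
arm_command --delta_pos '[[0.3, -0.13, -0.02], [0.5, 0, 0], [0.5, 0, 0], [0.4, 0, 0], [0.1, 0, 0], [0, 0, 0]]' --rotation '[[0, -0.02, 0.03], [0, 0, 0], [0, 0, 0], [0, 0, 0], [0, 0, 0], [0, 0, 0]]'

```text
clock: 22.3
position: [0.6457, -0.2118, 0.0506]
tool_rot: [-0.72, 1.564, -0.587]
force: [0.1, 0.2, -1.3]
grip_width: 0.011
```

```bash
python3 back.py
```

```text
t 22.3 [ 0.6457 -0.2118  0.0506] approach [ 0.006 -0.004 -1.   ] psi -172.4 F [ 0.1  0.2 -1.3] w 0.011 q [ 0.72  0.98 -0.84  1.54  0.83  1.    1.34]
6 {"delta_pos": [[-0.66, 0.01, 0.0], [-0.66, 0.01, 0.0], [-0.66, 0.01, 0.0], [0.67, 0.0, -0.0], [0.67, 0.0, -0.0], [0.67, 0.0, -0.0]] , "rotation": [[-0.01, -0.0, -0.0], [-0.01, -0.0, -0.0], [-0.01, -0.0, -0.0], [0.0, -0.0, -0.0], [0.0, -0.0, -0.0], [0.0, -0.0, -0.0]] }
```

Only 5 mm to go; I'll lower gently and release.

Request:
arm_command --delta_pos '[[0.1, 0.02, 0], [0.1, 0.02, 0], [0.05, 0, 0], [0, 0, 0]]' --rotation '[[0, 0, 0], [0, 0, 0], [0, 0, 0], [0, 0, 0]]'

```text
clock: 22.7
position: [0.6463, -0.2107, 0.044]
tool_rot: [-0.654, 1.562, -0.521]
force: [-0.6, -0.5, 0.3]
grip_width: 0.0111
```

Request:
arm_command --delta_pos '[[0, 0, 0], [0, 0, 0], [0, 0, 0], [0, 0, 0]]' --rotation '[[0, 0, 0], [0, 0, 0], [0, 0, 0], [0, 0, 0]]' --gripper -0.3

```text
clock: 23.1
position: [0.6467, -0.2108, 0.0448]
tool_rot: [-0.642, 1.561, -0.509]
force: [0.4, -0.2, -0.4]
grip_width: 0.0556
```

Request:
arm_command --delta_pos '[[-0.4, 0, 0], [-0.8, 0, 0], [-0.9, 0, 0], [-0.9, 0, 0], [-0.9, 0, 0], [-0.9, 0, 0], [-0.9, 0, 0], [-0.4, 0, 0], [0, 0, 0]]' --rotation '[[0, 0, 0], [0, 0, 0], [0, 0, 0], [0, 0, 0], [0, 0, 0], [0, 0, 0], [0, 0, 0], [0, 0, 0], [0, 0, 0]]'

```text
clock: 24.0
position: [0.6447, -0.2085, 0.2414]
tool_rot: [-0.526, 1.559, -0.391]
force: [-0.2, 0.5, -0.6]
grip_width: 0.0558
```

```bash
python3 - <<'E'
from h import *
import pickle
s=st(); pw=optics.camera_params('wrist'); im=optics.grab_frame('wrist'); cv2.imwrite('pics/w10.png',im[...,::-1]); pickle.dump((pw,s),open('w10.pkl','wb'))
# scoop check in side view vs start
a=cv2.imread('pics/side0.png'); b=optics.grab_frame('side')[...,::-1]; cv2.imwrite('pics/s10.png',b)
for n,q in(('0',a),('now',b)):
    h=cv2.cvtColor(q.copy(),cv2.COLOR_BGR2HSV); m=cv2.inRange(h,(50,120,40),(80,255,255)); M=cv2.moments(m,True); print(n,'green',M['m00'],M['m10']/M['m00'],M['m01']/M['m00'],.5*np.degrees(np.arctan2(2*M['mu11'],M['mu20']-M['mu02'])))
plan(([.5933,-.0896,.22],down(155)),cap=.85)
E
```

```text
t 24.0 [ 0.6447 -0.2085  0.2414] approach [ 0.011 -0.005 -1.   ] psi -172.3 F [-0.2  0.5 -0.6] w 0.0558 q [ 0.77  0.77 -0.96  1.43  0.65  1.26  1.46]
0 green 2121.0 241.56247053276755 280.968882602546 -8.193567049401864
now green 2355.0 243.43312101910828 281.17791932059447 -7.6204986723534125
7 {"delta_pos": [[0.09, 0.59, -0.16], [0.09, 0.58, -0.21], [0.09, 0.56, -0.26], [0.09, 0.54, -0.3], [0.09, 0.51, -0.35], [0.09, 0.48, -0.39], [0.09, 0.45, -0.42]] , "rotation": [[0.78, 0.01, 0.0], [0.78, 0.01, 0.0], [0.78, 0.01, 0.0], [0.78, 0.01, 0.0], [0.78, 0.01, 0.0], [0.78, 0.01, 0.0], [0.78, 0.01, 0.0]] }
```

The scoop is back in place: the green mask's centroid is within 2 px of the start and its angle within 0.6°. Next is the funnel.

Request:
arm_command --delta_pos '[[0.05, 0.4, -0.1], [0.05, 0.58, -0.2], [0.09, 0.56, -0.26], [0.09, 0.54, -0.3], [0.09, 0.51, -0.35], [0.09, 0.48, -0.39], [0.09, 0.45, -0.42], [0, 0, 0], [0, 0, 0]]' --rotation '[[0.78, 0, 0], [0.78, 0, 0], [0.78, 0, 0], [0.78, 0, 0], [0.78, 0, 0], [0.78, 0, 0], [0.78, 0, 0], [0, 0, 0], [0, 0, 0]]'

```text
clock: 25.0
position: [0.5899, -0.0916, 0.208]
tool_rot: [-2.742, 1.562, 3.08]
force: [0.0, 0.4, -0.2]
grip_width: 0.0556
```

```bash
cat > fun.py <<'E'
from h import *
s=st(); pw=optics.camera_params('wrist'); im=optics.grab_frame('wrist'); cv2.imwrite('pics/w11.png',im[...,::-1])
h=cv2.cvtColor(im,cv2.COLOR_RGB2HSV); m=cv2.inRange(h,(5,200,60),(25,255,255))
W=[];E=proj(pw,[.5933,-.0896,.143]);print('expect',E)
x0=int(E[0]);
for v in range(int(E[1])-8,int(E[1])+8):
    x=np.nonzero(m[v,max(0,x0-40):x0+40])[0]+max(0,x0-40)
    if 4<len(x)<40: W.append(onz(pw,x.mean(),v,.143)[:2])
W=np.array(W); print(len(W)); 
if len(W)>3:
    f=np.polyfit(W[:,0],W[:,1],1); print('tab mid',W.mean(0),'dir',np.degrees(np.arctan(f[0])))
plan(([.5933,-.0896,.185],down(155)),([.5933,-.0896,.132],None),cap=.7)
E
python3 fun.py
```

```text
t 25.0 [ 0.5899 -0.0916  0.208 ] approach [-0.009  0.001 -1.   ] psi 153.6 F [ 0.   0.4 -0.2] w 0.0556 q [ 0.62  0.65 -0.86  1.68  0.55  1.08  0.7 ]
expect [264.70161538 215.24348475]
16
tab mid [ 0.59142954 -0.09220985] dir -26.33778555335531
5 {"delta_pos": [[0.38, 0.05, 0.04], [0.38, 0.05, 0.04], [0.59, 0.0, -0.0], [0.59, 0.0, -0.0], [0.59, 0.0, -0.0]] , "rotation": [[-0.12, -0.04, 0.01], [-0.12, -0.04, 0.01], [0.0, 0.0, 0.0], [0.0, 0.0, 0.0], [0.0, 0.0, 0.0]] }
```

Request:
arm_command --delta_pos '[[0.38, 0.02, 0.05], [0.38, 0.02, 0.05], [0.59, 0, 0], [0.59, 0, 0], [0.5, 0, 0], [0, 0, 0]]' --rotation '[[-0.06, -0.05, 0.01], [-0.06, -0.04, 0.01], [0, 0, 0], [0, 0, 0], [0, 0, 0], [0, 0, 0]]'

```text
clock: 25.65
position: [0.5929, -0.0948, 0.1263]
tool_rot: [-2.072, 1.57, -2.518]
force: [-0.4, 0.1, -0.0]
grip_width: 0.0555
```

```bash
python3 - <<'E'
from h import *
st();plan(([.5933,-.09,.132],down(154.5)))
E
```

```text
t 25.65 [ 0.5929 -0.0948  0.1263] approach [-0.001 -0.001 -1.   ] psi 154.4 F [-0.4  0.1 -0. ] w 0.0555 q [ 0.59  0.75 -0.8   1.74  0.65  0.94  0.65]
1 {"delta_pos": [[-0.19, 0.15, -0.06]] , "rotation": [[-0.01, -0.01, 0.01]] }
```

Request:
arm_command --delta_pos '[[-0.05, 0.13, -0.06], [0, 0, 0]]' --rotation '[[0, 0, 0], [0, 0, 0]]'

```text
clock: 25.85
position: [0.5932, -0.0901, 0.1279]
tool_rot: [-2.669, 1.57, -3.115]
force: [0.4, 0.2, 0.2]
grip_width: 0.0555
```

Request:
arm_command --delta_pos '[[0, 0, 0], [0, 0, 0], [0, 0, 0], [0, 0, 0], [0, 0, 0], [0, 0, 0], [0, 0, 0]]' --rotation '[[0, 0, 0], [0, 0, 0], [0, 0, 0], [0, 0, 0], [0, 0, 0], [0, 0, 0], [0, 0, 0]]' --gripper 1 --grip_force 60

```text
clock: 26.55
position: [0.5939, -0.0909, 0.1299]
tool_rot: [-0.485, 1.568, -0.931]
force: [-0.8, -0.9, -0.6]
grip_width: 0.0086
```

Request:
arm_command --delta_pos '[[-0.2, 0, 0], [-0.4, 0, 0], [-0.5, 0, 0], [-0.5, 0, 0], [-0.5, 0, 0], [-0.3, 0, 0], [0, 0, 0]]' --rotation '[[0, 0, 0], [0, 0, 0], [0, 0, 0], [0, 0, 0], [0, 0, 0], [0, 0, 0], [0, 0, 0]]'

```text
clock: 27.25
position: [0.5945, -0.09, 0.2103]
tool_rot: [0.149, 1.566, -0.297]
force: [0.5, -0.2, -1.7]
grip_width: 0.009
```

```bash
python3 - <<'E'
from h import *
s=st(); pw=optics.camera_params('wrist'); im=optics.grab_frame('wrist'); cv2.imwrite('pics/w12.png',im[...,::-1])
h=cv2.cvtColor(im,cv2.COLOR_RGB2HSV); m=cv2.inRange(h,(5,200,60),(25,255,255))
# rim near edge beside the tab: use rim row profile; hole centre (non-orange inside)
for v in (20,60,100,140): x=np.nonzero(m[v])[0]; print(v,x.min(),x.max())
hole=cv2.bitwise_not(m); n,l,q,c=cv2.connectedComponentsWithStats(hole[:215,120:400]); print([(q[i].tolist(),c[i].round(1)) for i in range(1,n) if q[i,4]>200])
# compare jar position/side
a=cv2.imread('pics/side0.png');b=optics.grab_frame('side')[...,::-1];cv2.imwrite('pics/s12.png',b)
for q in(a,b):
    hh=cv2.cvtColor(q.copy(),cv2.COLOR_BGR2HSV)[205:250,205:255]; mm=cv2.inRange(hh,(95,60,30),(125,255,255)); ys,xs=np.nonzero(mm); print('blue',len(xs),xs.min(),xs.max(),ys.max())
E
```

```text
t 27.25 [ 0.5945 -0.09    0.2103] approach [ 0.004 -0.001 -1.   ] psi 154.5 F [ 0.5 -0.2 -1.7] w 0.009 q [ 0.62  0.65 -0.86  1.67  0.55  1.07  0.71]
20 103 412
60 104 415
100 105 409
140 122 393
[([103, 45, 71, 76, 4278], array([138.1,  82.3])), ([189, 130, 91, 85, 2887], array([253.3, 189.7])), ([0, 138, 80, 77, 2469], array([ 23.8, 191.7]))]
blue 59 13 34 32
blue 60 13 34 31
```

The jar hasn't moved. Now I'll carry the funnel to the pad.

```bash
python3 - <<'E'
from h import *
plan(([.5853,.19,.19],down(154.5)),cap=.85)
E
```

```text
10 {"delta_pos": [[0.05, 0.69, -0.36], [0.05, 0.69, -0.36], [0.05, 0.69, -0.36], [0.05, 0.69, -0.36], [0.05, 0.69, -0.36], [0.05, 0.69, -0.36], [0.05, 0.69, -0.36], [0.05, 0.69, -0.36], [0.05, 0.69, -0.36], [0.05, 0.69, -0.36]] , "rotation": [[-0.0, 0.0, -0.0], [-0.0, 0.0, -0.0], [-0.0, 0.0, -0.0], [-0.0, 0.0, -0.0], [-0.0, 0.0, -0.0], [-0.0, 0.0, -0.0], [-0.0, 0.0, -0.0], [-0.0, 0.0, -0.0], [-0.0, 0.0, -0.0], [-0.0, 0.0, -0.0]] }
2 {"delta_pos": [[0.05, 0.69, -0.36], [0.05, 0.69, -0.36]] , "rotation": [[-0.0, 0.0, -0.0], [-0.0, 0.0, -0.0]] }
```

Request:
arm_command --delta_pos '[[0, 0.4, -0.2], [0, 0.69, -0.36], [0.05, 0.69, -0.36], [0.05, 0.69, -0.36], [0.05, 0.69, -0.36], [0.05, 0.69, -0.36], [0.05, 0.69, -0.36], [0.05, 0.69, -0.36], [0.05, 0.69, -0.36], [0.05, 0.69, -0.36]]' --rotation '[[0, 0, 0], [0, 0, 0], [0, 0, 0], [0, 0, 0], [0, 0, 0], [0, 0, 0], [0, 0, 0], [0, 0, 0], [0, 0, 0], [0, 0, 0]]'

```text
clock: 28.35
position: [0.5812, 0.1463, 0.1892]
tool_rot: [-2.712, 1.563, 3.125]
force: [-0.8, 0.3, -0.8]
grip_width: 0.0088
```

Request:
arm_command --delta_pos '[[0.05, 0.5, -0.28], [0, 0.2, -0.1], [0, 0, 0], [0, 0, 0]]' --rotation '[[0, 0, 0], [0, 0, 0], [0, 0, 0], [0, 0, 0]]'

```text
clock: 28.75
position: [0.5769, 0.1766, 0.1856]
tool_rot: [-2.803, 1.559, 3.041]
force: [-0.2, -0.3, -1.4]
grip_width: 0.0087
```

```bash
cat > pad.py <<'E'
from h import *
s=st(); plan(([.5853,.19,min(s['position'][2],.12)],down(154.5)),([.5853,.19,.066],None),cap=.7)
E
python3 pad.py
```

```text
t 28.75 [0.5769 0.1766 0.1856] approach [-0.012  0.001 -1.   ] psi 154.8 F [-0.2 -0.3 -1.4] w 0.0087 q [ 0.16  0.69 -0.85  1.68  0.58  1.05  0.26]
7 {"delta_pos": [[0.55, 0.13, 0.02], [0.55, 0.13, 0.02], [0.55, 0.13, 0.02], [0.55, 0.13, 0.02], [0.59, 0.0, -0.0], [0.59, 0.0, -0.0], [0.59, 0.0, -0.0]] , "rotation": [[0.01, -0.03, 0.01], [0.01, -0.03, 0.01], [0.01, -0.03, 0.01], [0.01, -0.03, 0.01], [0.0, 0.0, 0.0], [0.0, 0.0, 0.0], [0.0, 0.0, 0.0]] }
```

Request:
arm_command --delta_pos '[[0.5, 0.13, 0.02], [0.55, 0.13, 0.02], [0.55, 0.13, 0.02], [0.5, 0.13, 0.02], [0, 0, 0], [0, 0, 0]]' --rotation '[[0.01, -0.03, 0.01], [0.01, -0.03, 0.01], [0.01, -0.03, 0.01], [0.01, -0.03, 0.01], [0, 0, 0], [0, 0, 0]]'

```text
clock: 29.35
position: [0.5859, 0.1873, 0.115]
tool_rot: [-1.102, 1.568, -1.55]
force: [0.5, 0.7, -0.5]
grip_width: 0.0088
```

```bash
python3 pad.py
```

```text
t 29.35 [0.5859 0.1873 0.115 ] approach [ 0.    -0.002 -1.   ] psi 154.4 F [ 0.5  0.7 -0.5] w 0.0088 q [ 0.1   0.79 -0.78  1.7   0.67  0.94  0.18]
4 {"delta_pos": [[-0.0, 0.07, -0.06], [0.54, 0.0, 0.0], [0.54, 0.0, 0.0], [0.54, 0.0, 0.0]] , "rotation": [[-0.02, 0.01, 0.02], [0.0, 0.0, 0.0], [0.0, 0.0, 0.0], [0.0, 0.0, 0.0]] }
```

Request:
arm_command --delta_pos '[[0.3, 0.07, -0.06], [0.45, 0, 0], [0.45, 0, 0], [0.25, 0, 0], [0, 0, 0]]' --rotation '[[0, 0, 0], [0, 0, 0], [0, 0, 0], [0, 0, 0], [0, 0, 0]]'

```text
clock: 29.85
position: [0.5854, 0.1899, 0.0682]
tool_rot: [-0.743, 1.568, -1.191]
force: [-0.5, -1.0, -0.5]
grip_width: 0.0091
```

Request:
arm_command --delta_pos '[[0.07, 0, 0], [0, 0, 0]]' --rotation '[[0, 0, 0], [0, 0, 0]]'

```text
clock: 30.05
position: [0.5854, 0.1899, 0.0659]
tool_rot: [-0.813, 1.568, -1.261]
force: [-0.1, 0.4, -1.7]
grip_width: 0.0089
```

Request:
arm_command --delta_pos '[[0.07, 0, 0], [0.07, 0, 0], [0, 0, 0]]' --rotation '[[0, 0, 0], [0, 0, 0], [0, 0, 0]]'

```text
clock: 30.35
position: [0.5859, 0.19, 0.0623]
tool_rot: [-0.285, 1.568, -0.733]
force: [-0.3, -0.7, -0.9]
grip_width: 0.0087
```

Request:
arm_command --delta_pos '[[0.04, 0, 0], [0, 0, 0]]' --rotation '[[0, 0, 0], [0, 0, 0]]'

```text
clock: 30.55
position: [0.5861, 0.19, 0.0612]
tool_rot: [-0.206, 1.568, -0.654]
force: [-0.9, 0.6, -0.8]
grip_width: 0.0088
```

Request:
arm_command --delta_pos '[[0.06, 0, 0], [0.06, 0, 0], [0, 0, 0]]' --rotation '[[0, 0, 0], [0, 0, 0], [0, 0, 0]]'

```text
clock: 30.85
position: [0.5878, 0.1897, 0.0593]
tool_rot: [0.099, 1.565, -0.351]
force: [-3.3, -0.7, 5.3]
grip_width: 0.0086
```

Contact with the pad, Fz about +6 N over the baseline. I'll release.

Request:
arm_command --delta_pos '[[0, 0, 0], [0, 0, 0], [0, 0, 0], [0, 0, 0]]' --rotation '[[0, 0, 0], [0, 0, 0], [0, 0, 0], [0, 0, 0]]' --gripper -0.4

```text
clock: 31.25
position: [0.5879, 0.1899, 0.0594]
tool_rot: [0.156, 1.564, -0.293]
force: [-0.6, -0.6, 0.3]
grip_width: 0.0596
```

Request:
arm_command --delta_pos '[[-0.4, 0, 0], [-0.8, 0, 0], [-0.9, 0, 0], [-0.9, 0, 0], [-0.9, 0, 0], [-0.9, 0, 0], [-0.9, 0, 0], [-0.5, 0, 0], [0, 0, 0]]' --rotation '[[0, 0, 0], [0, 0, 0], [0, 0, 0], [0, 0, 0], [0, 0, 0], [0, 0, 0], [0, 0, 0], [0, 0, 0], [0, 0, 0]]'

```text
clock: 32.15
position: [0.5854, 0.1912, 0.2584]
tool_rot: [0.353, 1.564, -0.093]
force: [0.2, -0.2, 0.0]
grip_width: 0.0597
```

```bash
python3 - <<'E'
from h import *
s=st(); im=optics.grab_frame('wrist'); si=optics.grab_frame('side');sc=optics.grab_frame('scene')
a=cv2.imread('pics/side0.png')
f=lambda a,k:cv2.resize(a,None,fx=k,fy=k,interpolation=2)
o=np.zeros((600,800,3),np.uint8); o[:575,:450]=f(si[110:340,180:360],2.5)
o[:140,450:]=f(sc[160:240,210:410],1.75)
o[150:400,450:790]=cv2.resize(im,(340,250))
o[400:600,450:650]=f(si[205:245,210:250],5)
o[400:600,650:800]=f(sc[160:200,234:264],5)
cv2.imwrite('pics/m13.png',o[...,::-1])
E
```

```text
t 32.15 [0.5854 0.1912 0.2584] approach [ 0.007 -0.001 -1.   ] psi 154.4 F [ 0.2 -0.2  0. ] w 0.0597 q [ 0.16  0.62 -0.88  1.59  0.52  1.17  0.29]
```

View pics/m13.png

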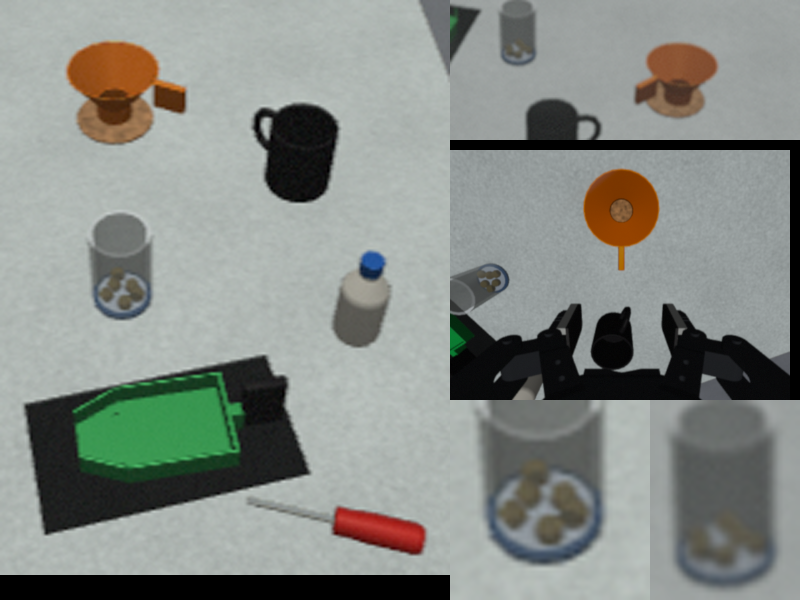

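The final picture shows the funnel upright on the pad at (115,90) and the empty scoop flat on the mat. The jar stands in place with six blocks inside, at crop points of about (532,470), (527,490), (512,515), (550,527), (577,513) and (568,495). The mug, bottle and driver are unmoved, so I'm handing in.

```bash
python3 -c "
from workcell import bot,monitor
bot.job_done();print(monitor.observe()['clock'])"
```

```text
the job is handed in; nothing more can be done
the job is handed in; nothing more can be done
```

The job is done and handed in at about 32 s of the 72 s allowed. I seated the funnel in the jar, tipped the scoop until all six blocks went down, set the empty scoop back on its mat, then stood the funnel upright on its pad.

**Last checks:**
- **Blocks:** I counted six on the jar's floor. They sit close together in the picture, so this is a count by eye. None showed in the scoop, the funnel or on the table.
- **Jar:** its blue base was within 1 px of its starting place when I lifted the funnel out.
- **Scoop:** flat on the mat, with the same position within about 2 px and the same angle within 0.6°.
- **Funnel:** upright on the cork pad, after a light contact of about 6 N.
- **Mug, bottle and screwdriver:** they look unmoved by eye. I did not measure them.

**Near limits:** joint 6 came down to 0.17 rad during the pour, close to its limit of 0.16, but every reading was inside it. All the force readings I saw were small. No check failed or disagreed.

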